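# Set up the grating stand

## Task

Get the grating stand ready: open the clamp lever, slide the carriage along until its knob lines up with the brass index clip, and close the lever again fully. Then stack the grater set squarely in the carriage's corner nest, first the open steel box, then every grating plate that is on the table lying flat on it, and last the aluminium lid with its handle up. Leave the carriage at the index and the lever closed, and do not push the other kitchen things about.

Things in the scene. Friction and masses are not known exactly. Their poses are not given: they have to be found in the camera images.
- stand: fixed wooden board 180 (x) x 340 (y) x 20 mm with two steel rails along its y; carries the carriage, index clip and lever; origin at the centre of its underside, y along the rails
- carriage (a joint): aluminium carriage on the stand's rails: travel in m along the stand's +y, 0 to 0.135; starts near 0; slides stiffly (about 6 N) and stays where it is left
- carriage_knob (a point): top centre of the black upright round knob (22 mm diameter, its free height 68 mm, top 108 mm above the table) on the carriage's front (-x) tongue; pinch it from above and push along the stand's y
- pointer (a point): point on the carriage's centre line at its front, 11 mm nearer the robot than the knob's axis, 20 mm above the table; travels with the carriage
- index_mark (a point): point of the brass index clip at the front edge of the stand (a 26 x 12 x 45 mm high brass block, does not obstruct the carriage; it stays put, leave it there); the carriage is at the index when the pointer has the same position along the stand's y as this
- nest (a point): centre of the nest's floor on the carriage, 40 mm above the table, x and y as the stand's. The nest is 116 mm (x) by 66 mm (y) inside, bounded by four L-shaped aluminium corners 72 mm high and 3 mm thick; each covers 18 mm of the long sides, so the middle 80 mm of both long sides is open for the fingers. A part's 110 mm length goes along x
- lever (a joint): clamp lever of the stand, turning about a vertical axis: 0 = closed (arm points to the stand's -x), grows clockwise seen from above to 1.45 rad = fully open (arm points nearly to the stand's +y); stays where it is left
- lever_pivot (a point): the lever's axis of rotation, 48 mm above the table
- lever_knob (a point): top centre of the black upright round knob (22 mm diameter, top 108 mm above the table, arm's upper face 60 mm above the table) at the lever's end, 85 mm from the pivot axis
- grater_box: open-topped stainless steel box 110 x 60 x 32 mm high, walls and floor 3 mm; origin at the centre of its underside, x along its 110 mm length
- plate_a: a flat stainless steel grating plate, a rectangular slab 110 x 60 x 12 mm with medium dark round holes on its face; origin at the centre of its underside, x along its 110 mm length, z up. One to three of the three plates are present; they may be stacked in any order and either end first
- plate_b: a flat stainless steel grating plate, a rectangular slab 110 x 60 x 12 mm with small dark round holes on its face; origin at the centre of its underside, x along its 110 mm length, z up. One to three of the three plates are present; they may be stacked in any order and either end first
- plate_c: a flat stainless steel grating plate, a rectangular slab 110 x 60 x 12 mm with large dark round holes on its face; origin at the centre of its underside, x along its 110 mm length, z up. One to three of the three plates are present; they may be stacked in any order and either end first
- lid: aluminium lid, slab 110 x 60 x 8 mm with a handle bar on top, 60 mm long (x), 14 mm wide, from 7 to 31 mm above the underside; origin at the centre of its underside, x along its length
- squeezer: white plastic lemon squeezer with lever arm, 135 x 62 x 36 mm, among the set's parts; leave alone
- bowl: blue ceramic bowl, 150 mm across, 65 mm high; leave alone
- pestle: wooden pestle 175 mm long, lying; leave alone
- mug: white mug 80 mm across, 90 mm high; leave alone
- jar: glass jar 70 mm across, 110 mm high; leave alone
- mill: wooden pepper mill 140 mm high; leave alone
- spoon: wooden spoon 200 mm long; leave alone
Things that resemble listed ones, but are neither listed nor needed, are in the scene too. Leave any red look-alike of the plate_b alone. Leave any blue look-alike of the lid alone.

How it is judged (in metres and radians):
On the way, in this order (a step that is already met when the one before it is completed fails the run):
1. the lever is opened (past 1.1 rad) (value of joint lever above 1.1 rad), for 0.2 s.
2. the carriage is at the index within 6 mm with the lever still open (y of pointer in the frame of index_mark between -0.006 and 0.006 m and value of joint lever above 1 rad), for 0.2 s.
3. the lever is closed (below 0.15 rad) with the carriage at the index (y of pointer in the frame of index_mark between -0.006 and 0.006 m and value of joint lever below 0.15 rad), for 0.2 s.
4. the box stands in the nest (x of grater_box in the frame of nest between -0.006 and 0.006 m and y of grater_box in the frame of nest between -0.006 and 0.006 m and z of grater_box in the frame of nest between -0.003 and 0.004 m and angle between grater_box's own z axis and vertical below 0.06 rad and angle between the x axis of grater_box and the x axis of nest, either way round below 0.1 rad), for 0.2 s.
5. every plate present lies flat on the box in the nest (all of step 4 and x of plate_a in the frame of nest between -0.006 and 0.006 m and y of plate_a in the frame of nest between -0.006 and 0.006 m and z of plate_a in the frame of nest between 0.029 and 0.06 m and angle between each of plate_a, plate_b, plate_c's own z axis and vertical below 0.06 rad and angle between the x axis of each of plate_a, plate_b, plate_c and the x axis of nest, either way round below 0.1 rad and x of plate_b in the frame of nest between -0.006 and 0.006 m and y of plate_b in the frame of nest between -0.006 and 0.006 m and z of plate_b in the frame of nest between 0.029 and 0.06 m and x of plate_c in the frame of nest between -0.006 and 0.006 m and y of plate_c in the frame of nest between -0.006 and 0.006 m and z of plate_c in the frame of nest between 0.029 and 0.06 m), for 0.2 s.
6. the lid lies flat on top (x of lid in the frame of nest between -0.006 and 0.006 m and y of lid in the frame of nest between -0.006 and 0.006 m and z of lid in the frame of nest between 0.04 and 0.072 m and angle between lid's own z axis and vertical below 0.06 rad and angle between the x axis of lid and the x axis of nest, either way round below 0.1 rad and z of lid in the frame of plate_a above 0.007 m and z of lid in the frame of plate_b above 0.007 m and z of lid in the frame of plate_c above 0.007 m), for 0.2 s.
At the end, for the whole second after the job is handed in: Carriage within 6 mm of the index, lever below 0.15 rad; box on the nest's floor, all plates present on it and the lid above them, each within 6 mm of the nest's centre, within 0.1 rad of its direction (either end first), tilted less than 0.06 rad, and staying so (all of step 3 and all of step 5 and all of step 6); the robot touches nothing.
It fails at once if a bystander is pushed more than 60 mm (distance of any of squeezer, bowl, pestle, mug, jar, mill, spoon from where it was at the start of the episode above 0.06 m).
It fails at once if a standing bystander is tipped over (angle between any of squeezer, bowl, mug, jar, mill's own z axis and vertical above 0.6 rad).
Of plate_a, plate_b, plate_c only 1 to 3 are there at a start; the rules pass over those that are not, and their reading is None.
At some moment in a run one of grater_box, plate_a, plate_b, plate_c, lid may be knocked a few centimetres aside while the robot is not near it.
It also fails if it takes over 210 s, if anything falls off the work surface, if the arm or the gripper's body presses on something with over 40 N, if the wrist force passes 120 N, or if a joint passes its speed limit or range.

## Robot

A 6-joint arm with a two-finger parallel gripper is mounted at the origin on the work surface. World frame = base frame: x ahead of the robot, y to its left, z up, the work surface at z = 0. Lengths are in m, angles in degrees, forces in N, time in s.
With the tool pointing down it reaches from about 0.425 to 1.125 m from the base axis. Payload 14.9 kg.
Tool frame: the origin (TCP) lies at the very end of the fingers, on their centre line; the grasp point (between the pads) lies 19 mm behind it; x points along the fingers, z is the direction in which the jaws open and shut, and the axes are right-handed (so a half turn about x gives the same grasp; the last joint's range is limited). The gripper opens to 91 mm and grips with 3 to 60 N. Pads are 32 mm wide; open, the fingers measure 118 mm over their backs; the gripper's body (76 mm by 178 mm) begins 60 mm behind the grasp point.
Start: joints at [67.133, 21.709, 99.362, -0, 58.929, -1.908], TCP at [0.25, 0.654, 0.214] pointing down, gripper open.
Joint ranges: [-158.91, 158.91], [-42.39, 125.64], [0.06, 152.35], [-60.88, 240.88], [17.5, 164.5], [-176.32, 176.32]. Speed limits (degrees/s): [108.29, 108.29, 136.94, 180, 180, 180].

## Interface

Orientations are given as [roll, pitch, yaw] about the fixed x, y, z axes, in that order (R = Rz(yaw) Ry(pitch) Rx(roll)).
In Python, from cell import ctrl gives the robot as it stands. The module is installed in compiled form; this text tells all that it offers.
- The arm moves only by the tool apply_moves, never from a script. Its argument "moves" is a list of rows, each a list of 7 numbers: the shift along the tool's x, y, z in mm, then the turn, a rotation vector about the tool's x, y, z in degrees, then the closure, from 0 (fully open) to 1 (shut). A call has 1 to 20 rows; each row is the pose to reach, as a shift and turn from the pose measured when the call began, along the tool's axes at that moment; what a row does not reach only later rows make up. A row lasts 1/8 s, in which the tool goes at most 62.5 mm and 10.7 degrees, less where a joint would pass 70% of its speed; a pose out of reach is approached as far as the arm can. A call with a gripper value outside its range is refused whole. The fingers move at their own pace and stop on an object; "newtons" is the grip in N (left out, the last holds). Time passes only in rows, so rows that repeat a pose let the fingers close. It gives the time, the measured TCP pose, the force and the opening at its end, in the units of the state.
- ctrl.sense(): the state, without advancing time (a new reading comes with each control period).
- ctrl.read_camera(name): name is "side" or "top" or "wrist"; returns a dict with "frame" (400x640x3 uint8, red, green, blue), "intrinsics" (3x3 intrinsics, pixels), "pose" (4x4, takes a point from camera to world coordinates). Camera axes: x right, y up, looking along -z (the intrinsics and any distortion apply to the point x, -y, -z); pixel columns grow to the right and rows downward; lengths in m; the calibration is good to about 2 mm. A picture is of the moment at which its call begins. There is no depth.
- ctrl.job_done(): hands the job in, once; it reports no verdict.
The state is a dict: "t": time; "joints": joint angles; "qd": joint speeds; "tau": joint torques, N m; "ee_pos": TCP position; "tcp_rot": TCP orientation; "force": force on the tool from outside, world axes, zero at the start; "moment": the same for the moment, N m; "gripper_width": finger opening in m.
Only numpy, scipy, OpenCV 4.12 (cv2) and the standard library are available. Lean on these libraries where they do the work, as an engineer would, in place of code of your own. Each camera call takes 0.05 s, during which the arm holds its last target.

## Working session

There is one attempt and no reset: what is moved stays moved. The work goes in short steps, Python scripts to look and compute and a tool call to move; the robot and the scene stay as the last step left them, time stands still between calls to the robot, and variables do not carry over. Pictures are saved under pics/ and viewed, and the job is handed in when it is done.

Besides the shell and the picture viewer there is one more tool, called after "Emit:" as name(argument=value, ...), one argument or row to a line, values as JSON. apply_moves: Moves the arm, as the interface text tells. Its arguments: {"type":"object","properties":{"moves":{"type":"array"},"newtons":{"type":"number"}},"required":["moves"]}

```bash
mkdir -p pics; cat > h.py <<'E'
import numpy as np, cv2, json
from cell import ctrl
from scipy.spatial.transform import Rotation as R
def snap(name,fn):
    d=ctrl.read_camera(name); cv2.imwrite('pics/'+fn+'.png',d['frame'][:,:,::-1]); np.savez('pics/'+fn+'.npz',frame=d['frame'],K=d['intrinsics'],T=d['pose']); return d
def load(fn):
    return np.load('pics/'+fn+'.npz')
def ray(d,u,v):
    K=d['K'];T=d['T']; p=np.linalg.inv(K)@np.array([u,v,1.]); p=np.array([p[0],-p[1],-p[2]]); return T[:3,3],T[:3,:3]@p
def onz(d,u,v,z):
    o,r=ray(d,u,v); return o+r*(z-o[2])/r[2]
def proj(d,P):
    K=d['K'];T=d['T']; p=T[:3,:3].T@(np.array(P)-T[:3,3]); q=K@np.array([p[0],-p[1],-p[2]]); return q[:2]/q[2]
E
python3 - <<'E'
from h import *
for n in ['side','top','wrist']:
    d=snap(n,n+'0'); print(n,d['intrinsics'].round(1).tolist(),d['pose'].round(3).tolist())
s=ctrl.sense(); print(s)
E
```

```text
side [[478.1, 0.0, 320.8], [0.0, 478.1, 188.9], [0.0, 0.0, 1.0]] [[0.988, 0.078, -0.135, 0.304], [-0.156, 0.493, -0.856, -1.11], [-0.0, 0.866, 0.499, 0.767], [0.0, 0.0, 0.0, 1.0]]
top [[462.2, 0.0, 321.4], [0.0, 462.2, 193.9], [0.0, 0.0, 1.0]] [[-0.028, 0.994, -0.109, 0.342], [-1.0, -0.028, 0.0, 0.068], [-0.003, 0.109, 0.994, 1.705], [0.0, 0.0, 0.0, 1.0]]
wrist [[283.3, 0.0, 323.3], [0.0, 283.3, 197.5], [0.0, 0.0, 1.0]] [[0.358, -0.906, -0.225, 0.188], [0.934, 0.347, 0.086, 0.677], [-0.0, -0.241, 0.971, 0.384], [0.0, 0.0, 0.0, 1.0]]
{'t': 0.15, 'joints': array([ 6.71328627e+01,  2.17306201e+01,  9.93872605e+01, -2.37701276e-03,
        5.89303366e+01, -1.90620102e+00]), 'qd': array([-0.06909955, -0.09627545, -0.11290705, -0.04673155,  0.11297547,
        0.02064255]), 'tau': array([-1.20138691e-03, -7.64107418e+01, -4.34659410e+01,  6.49526110e-02,
        4.09875484e-02,  1.26477367e-06]), 'ee_pos': array([0.25028895, 0.65340124, 0.21345679]), 'tcp_rot': array([-179.48950877,   89.9517398 , -110.44921749]), 'force': array([0.11307408, 0.20003413, 0.39254532]), 'moment': array([-0.00215259, -0.01747198,  0.02076177]), 'gripper_width': 0.09140329598416191}
```

View pics/top0.png

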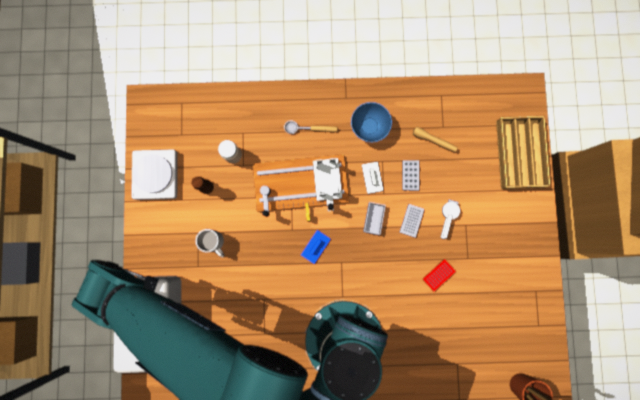

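View pics/side0.png

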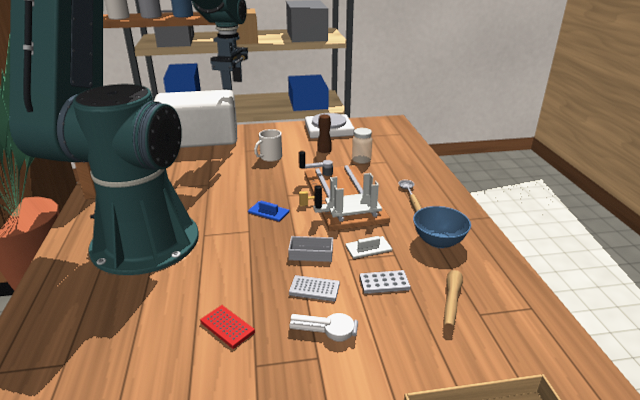

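View pics/wrist0.png

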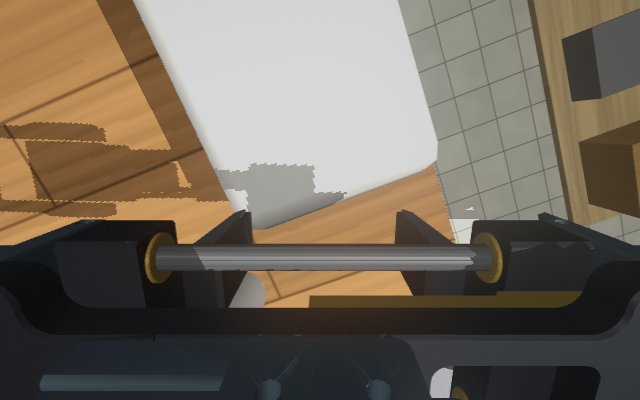

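```bash
python3 - <<'E'
from h import *
a=cv2.imread('pics/top0.png')[140:270,230:470]; cv2.imwrite('pics/top0z.png',cv2.resize(a,None,fx=3.3,fy=3.3,interpolation=cv2.INTER_CUBIC))
a=cv2.imread('pics/side0.png')[140:340,190:430]; cv2.imwrite('pics/side0z.png',cv2.resize(a,None,fx=3,fy=3,interpolation=cv2.INTER_CUBIC))
d=load('top0')
for n,u,v,z in [('levknob',266,190,.108),('pivot',265,208,.06),('carrknob',331,205,.108),('clip',308,213,.045),('st1',252,164,.02),('st2',257,212,.02),('st3',347,205,.02),('st4',344,156,.02),('box',375,218,.03),('plb',412,220,.012),('plc',411,175,.012),('lid',373,177,.01)]:
    print(n,onz(d,u,v,z).round(3))
E
```

```text
levknob [0.537 0.26  0.108]
pivot [0.478 0.271 0.06 ]
carrknob [0.478 0.036 0.108]
clip [0.457 0.118 0.045]
st1 [0.646 0.321 0.02 ]
st2 [0.468 0.305 0.02 ]
st3 [ 0.484 -0.025  0.02 ]
st4 [ 0.666 -0.02   0.02 ]
box [ 0.433 -0.124  0.03 ]
plb [ 0.423 -0.261  0.012]
plc [ 0.589 -0.265  0.012]
lid [ 0.586 -0.125  0.01 ]
```

View pics/top0z.png

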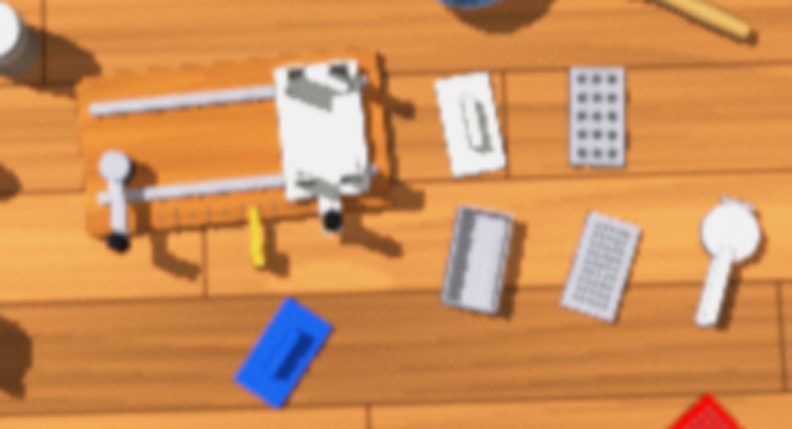

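View pics/side0z.png

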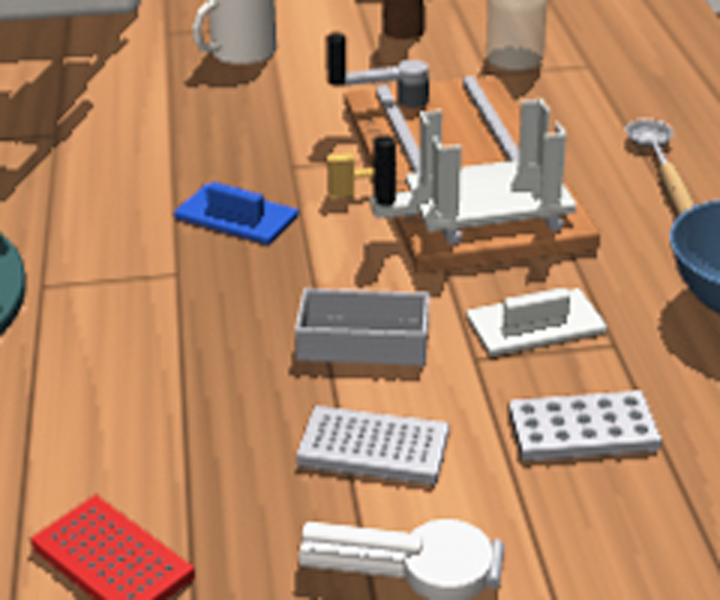

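```bash
cat >> h.py <<'E'
def tool(s=None):
    s=s or ctrl.sense(); return np.array(s['ee_pos']), R.from_euler('xyz',s['tcp_rot'],degrees=True).as_matrix()
def Rdown(a):
    # jaw (tool z) at world heading a deg, tool x down
    z=np.array([np.cos(np.radians(a)),np.sin(np.radians(a)),0]); x=np.array([0,0,-1.]); return np.stack([x,np.cross(z,x),z],1)
def row(P,a,s=None):
    p,M=tool(s); d=M.T@(np.array(P)-p)*1000; r=R.from_matrix(M.T@Rdown(a)).as_rotvec(degrees=True); return np.r_[d,r].round(1).tolist()
def show(s=None):
    s=s or ctrl.sense(); p,M=tool(s); print('t%.2f'%s['t'],'p',p.round(4),'jawdir %.2f'%np.degrees(np.arctan2(M[1,2],M[0,2])),'x',M[:,0].round(3),'w %.4f'%s['gripper_width'],'F',np.round(s['force'],1),'j',np.round(s['joints'],1))
E
python3 - <<'E'
from h import *
show(); p,M=tool(); print(M.round(3)); T=load('wrist0')['T']; print(M.T@(T[:3,3]-p), (M.T@T[:3,:3]).round(3))
c=load('wrist0')
for a in [-110,-90,-20,0]: print(a,row([0.45,0.15,0.40],a))
E
```

```text
t0.15 p [0.2503 0.6534 0.2135] jawdir 69.04 x [-0.    -0.001 -1.   ] w 0.0914 F [0.1 0.2 0.4] j [67.1 21.7 99.4 -0.  58.9 -1.9]
[[-0.    -0.934  0.358]
 [-0.001  0.358  0.934]
 [-1.    -0.    -0.001]]
[-1.70658938e-01  6.70115413e-02 -3.23878582e-05] [[-0.001  0.241 -0.971]
 [-0.     0.971  0.241]
 [ 1.     0.    -0.   ]]
-110 [-186.2, -366.6, -398.8, 179.0, 0.0, 0.1]
-90 [-186.2, -366.6, -398.8, 159.0, -0.0, 0.1]
-20 [-186.2, -366.6, -398.8, 89.0, -0.0, 0.0]
0 [-186.2, -366.6, -398.8, 69.0, -0.0, 0.0]
```

```bash
python3 - <<'E'
from h import *
print(row([0.60,0.17,0.30],90))
E
```

```text
[-86.3, -499.5, -326.4, -21.0, -0.0, -0.0]
```

Emit:
apply_moves(
  moves=[
    [-86,-100,-65,-4,0,0,0],
    [-86,-200,-130,-8,0,0,0],
    [-86,-300,-196,-13,0,0,0],
    [-86,-400,-261,-17,0,0,0],
    [-86,-450,-294,-19,0,0,0],
    [-86,-500,-326,-21,0,0,0],
    [-86,-500,-326,-21,0,0,0],
    [-86,-500,-326,-21,0,0,0],
    [-86,-500,-326,-21,0,0,0],
    [-86,-500,-326,-21,0,0,0],
    [-86,-500,-326,-21,0,0,0],
    [-86,-500,-326,-21,0,0,0],
    [-86,-500,-326,-21,0,0,0],
    [-86,-500,-326,-21,0,0,0],
  ],
)

```text
t: 1.9
ee_pos: [0.6001, 0.1711, 0.2997]
tcp_rot: [151.1, 90.0, -118.8]
force: [0.5, -0.9, 1.1]
gripper_width: 0.0909
```

```bash
python3 - <<'E'
from h import *
show(); snap('wrist','w1'); show()
E
```

```text
t1.90 p [0.6001 0.1711 0.2997] jawdir 90.11 x [-0.    -0.001 -1.   ] w 0.0909 F [ 0.5 -0.9  1.1] j [ 13.8   9.8 105.2  -0.   65.1 -76.3]
t1.95 p [0.6002 0.171  0.2997] jawdir 90.11 x [-0.    -0.001 -1.   ] w 0.0914 F [-0.2  0.7  0.2] j [ 13.8   9.8 105.2  -0.   65.1 -76.3]
```

View pics/w1.png

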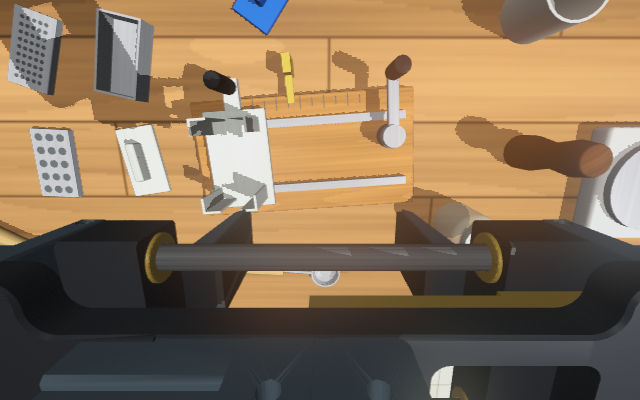

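```bash
python3 - <<'E'
from h import *
a=cv2.imread('pics/w1.png')[40:220,180:430]; cv2.imwrite('pics/w1z.png',cv2.resize(a,None,fx=3.2,fy=3.2,interpolation=cv2.INTER_CUBIC))
a=cv2.imread('pics/w1.png')[0:210,0:180]; cv2.imwrite('pics/w1y.png',cv2.resize(a,None,fx=2.85,fy=2.85,interpolation=cv2.INTER_CUBIC))
E
```

```text
(no output)
```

View pics/w1z.png

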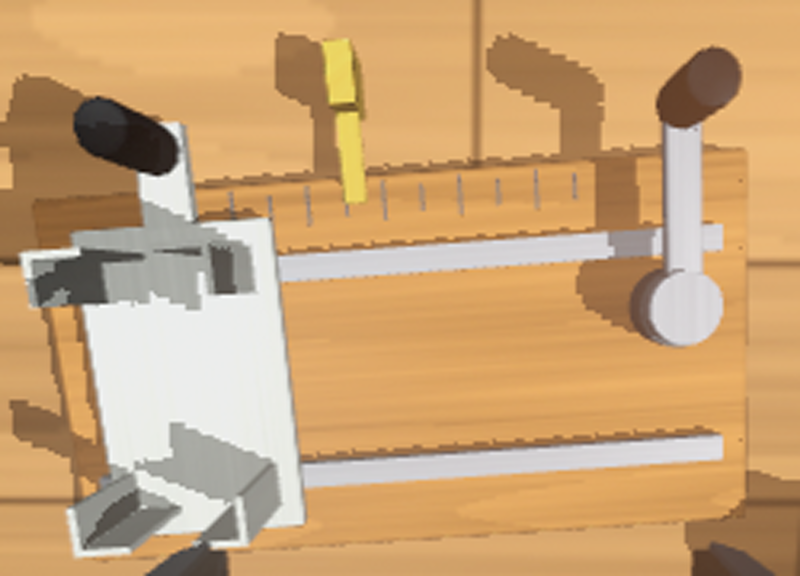

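View pics/w1y.png

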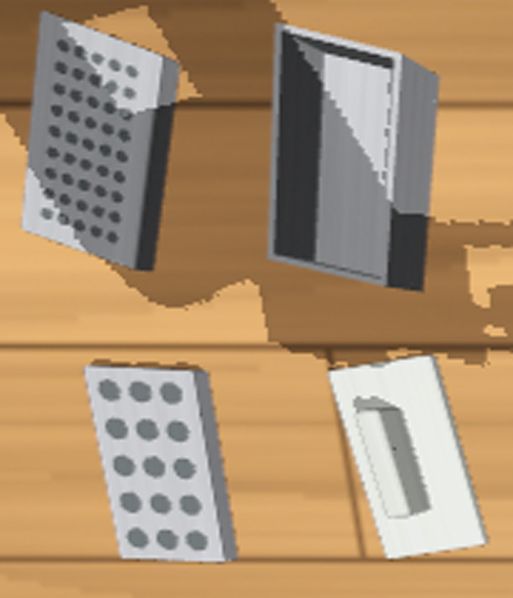

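```bash
python3 - <<'E'
from h import *
d=load('w1')
def q(x,y,z): return onz(d,180+x/3.2,40+y/3.2,z)
for n,x,y,z in [('lknob',713,75,.108),('pivot',685,307,.065),('pivot',685,307,.075),('cknob',101,122,.108),('clipTL',324,42,.045),('clipTR',350,40,.045),('clipBR',357,106,.045),('clipBL',330,108,.045),('r1a',283,280,.03),('r1b',722,247,.03),('r2a',303,487,.03),('r2b',722,458,.03),('cplateTR',272,217,.04),('cplateBR',303,522,.04),('nestA',22,254,.112),('nestB',72,230,.04), ('nBL',77,555,.112),('nBR',240,543,.112),('stTR',745,148,.02)]:
    print(n,q(x,y,z).round(4))
a=q(283,280,.03);b=q(722,247,.03);print(np.degrees(np.arctan2(*(b-a)[:2])))
a=q(303,487,.03);b=q(722,458,.03);print(np.degrees(np.arctan2(*(b-a)[:2])))
a=q(272,217,.04);b=q(303,522,.04);print(np.degrees(np.arctan2(*(b-a)[1::-1])))
E
```

```text
lknob [0.4599 0.2645 0.108 ]
pivot [0.5447 0.2698 0.065 ]
pivot [0.5444 0.2674 0.075 ]
cknob [0.4765 0.0373 0.108 ]
clipTL [0.4344 0.1128 0.045 ]
clipTR [0.4336 0.124  0.045 ]
clipBR [0.4599 0.1264 0.045 ]
clipBL [0.4607 0.1146 0.045 ]
r1a [0.5336 0.088  0.03  ]
r1b [0.5183 0.2939 0.03  ]
r2a [0.6337 0.0934 0.03  ]
r2b [0.6187 0.3011 0.03  ]
cplateTR [0.5059 0.0861 0.04  ]
cplateBR [0.6491 0.0945 0.04  ]
nestA [0.5241 0.0043 0.112 ]
nestB [ 0.5117 -0.0052  0.04  ]
nBL [0.644  0.0134 0.112 ]
nBR [0.6387 0.081  0.112 ]
stTR [0.4735 0.3043 0.02  ]
-4.26517712699404
-4.157324807607706
3.3611393718491294
```

```bash
python3 - <<'E'
from h import *
d=load('top0')
for n,u,v,z in [('jar',230,150,.11),('mill',203,184,.14),('mug',207,238,.09),('bowl',371,122,.065)]: print(n,onz(d,u,v,z).round(3))
print(row([.460,.2635,.17],90),row([.460,.2635,.068],90))
E
```

```text
jar [0.682 0.384 0.11 ]
mill [0.56  0.471 0.14 ]
mug [0.377 0.47  0.09 ]
bowl [ 0.78  -0.12   0.065]
[129.7, 140.0, 92.9, 0.1, -0.0, -0.0] [231.7, 140.0, 93.0, 0.1, -0.0, -0.0]
```

Emit:
apply_moves(
  moves=[
    [43,47,31,0,0,0,0],
    [86,94,62,0,0,0,0],
    [130,140,93,0,0,0,0],
    [130,140,93,0,0,0,0],
    [130,140,93,0,0,0,0],
    [160,140,93,0,0,0,0],
    [190,140,93,0,0,0,0],
    [220,140,93,0,0,0,0],
    [231,140,93,0,0,0,0],
    [231,140,93,0,0,0,0],
    [231,140,93,0,0,0,0],
    [231,140,93,0,0,0,0],
  ],
)

```text
t: 3.45
ee_pos: [0.4607, 0.2638, 0.0698]
tcp_rot: [-88.9, 89.9, 1.2]
force: [0.8, -0.7, 0.4]
gripper_width: 0.0913
```

```bash
python3 - <<'E'
from h import *
show(); snap('wrist','w2')
E
```

```text
t3.45 p [0.4607 0.2638 0.0698] jawdir 90.11 x [ 0.001  0.    -1.   ] w 0.0913 F [ 0.8 -0.7  0.4] j [ 27.3  19.7 121.7  -0.   38.5 -62.8]
```

View pics/w2.png

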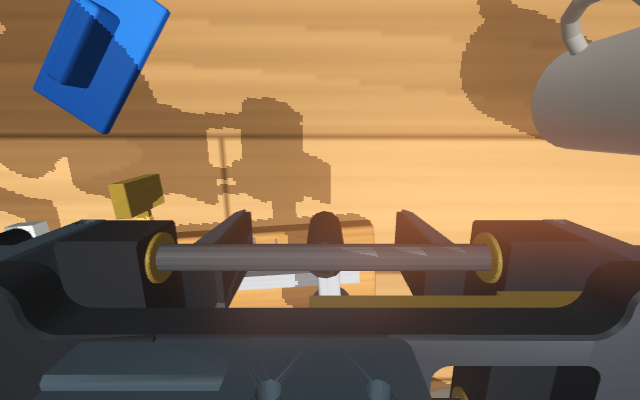

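Emit:
apply_moves(
  moves=[
    [0,0,0,0,0,0,0.8],
    [0,0,0,0,0,0,0.9],
    [0,0,0,0,0,0,0.9],
    [0,0,0,0,0,0,0.9],
    [0,0,0,0,0,0,0.9],
    [0,0,0,0,0,0,0.9],
  ],
  newtons=15,
)

```text
t: 4.25
ee_pos: [0.4605, 0.2638, 0.0695]
tcp_rot: [-100.6, 90.0, -10.5]
force: [-0.9, 0.8, 0.2]
gripper_width: 0.0342
```

```bash
python3 - <<'E'
from h import *
show(); p,M=tool()
P=np.array([.5445,.2690]); k0=p[:2]; r=.085; h0=np.degrees(np.arctan2(*(k0-P)[::-1])); print(h0,np.linalg.norm(k0-P))
for t in range(0,85,6):
    h=np.radians(184.2-t); k=P+r*np.array([np.cos(h),np.sin(h)]); print(t,row([*k,p[2]],90)[:3])
E
```

```text
t4.25 p [0.4605 0.2638 0.0695] jawdir 90.11 x [ 0.001 -0.    -1.   ] w 0.0342 F [-0.9  0.8  0.2] j [ 27.3  19.8 121.7  -0.   38.5 -62.8]
-176.43042650102277 0.0842007813521262
0 [-0.0, 0.7, -1.0]
6 [-0.0, 0.9, 7.9]
12 [-0.0, 0.1, 16.8]
18 [-0.0, -1.5, 25.5]
24 [-0.0, -4.1, 34.0]
30 [-0.0, -7.6, 42.2]
36 [0.0, -11.9, 50.0]
42 [0.0, -17.0, 57.3]
48 [0.0, -22.8, 64.0]
54 [0.0, -29.3, 70.1]
60 [0.0, -36.4, 75.5]
66 [0.0, -44.0, 80.1]
72 [0.0, -52.1, 83.8]
78 [0.0, -60.5, 86.8]
84 [0.0, -69.2, 88.8]
```

Emit:
apply_moves(
  moves=[
    [0,0,0,0,0,0,0.9],
    [0,0,0,0,0,0,0.9],
    [0,0,0,0,0,0,0.9],
    [0,0,0,0,0,0,0.9],
    [0,0,8,0,0,0,0.9],
    [0,0,17,0,0,0,0.9],
    [0,-1,25,0,0,0,0.9],
    [0,-4,34,0,0,0,0.9],
    [0,-7,42,0,0,0,0.9],
    [0,-12,50,0,0,0,0.9],
    [0,-17,57,0,0,0,0.9],
    [0,-23,64,0,0,0,0.9],
    [0,-29,70,0,0,0,0.9],
    [0,-36,75,0,0,0,0.9],
    [0,-44,80,0,0,0,0.9],
    [0,-52,84,0,0,0,0.9],
    [0,-60,87,0,0,0,0.9],
    [0,-66,88,0,0,0,0.9],
    [0,-66,88,0,0,0,0.9],
    [0,-66,88,0,0,0,0.9],
  ],
)

```text
t: 6.75
ee_pos: [0.5265, 0.3524, 0.0694]
tcp_rot: [-67.2, 89.9, 23.0]
force: [-0.1, 5.5, -11.0]
gripper_width: 0.0217
```

```bash
python3 - <<'E'
from h import *
show(); p,M=tool()
k=p[:2]-[.5445,.269]; print(np.linalg.norm(k),184.2-np.degrees(np.arctan2(k[1],k[0]))); snap('wrist','w3')
E
```

```text
t6.75 p [0.5265 0.3524 0.0694] jawdir 90.11 x [ 0.002  0.001 -1.   ] w 0.0217 F [ -0.1   5.5 -11. ] j [ 31.7  27.2 109.9  -0.   42.9 -58.4]
0.08527968918413519 82.04592474288329
```

View pics/w3.png

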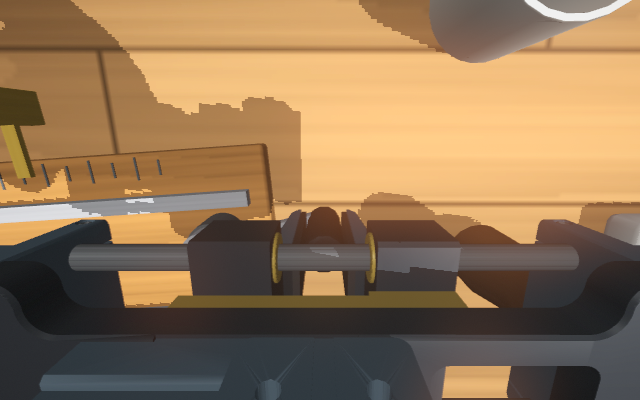

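Emit:
apply_moves(
  moves=[
    [0,0,0,0,0,0,0.45],
    [0,0,0,0,0,0,0.45],
    [0,0,0,0,0,0,0.45],
    [0,0,0,0,0,0,0.45],
    [-40,0,0,0,0,0,0.45],
    [-80,0,0,0,0,0,0.3],
    [-120,0,0,0,0,0,0],
    [-120,0,0,0,0,0,0],
    [-120,0,0,0,0,0,0],
  ],
)

```text
t: 7.92
ee_pos: [0.526, 0.3521, 0.1889]
tcp_rot: [-71.6, 89.9, 18.5]
force: [0.3, 0.8, 0.6]
gripper_width: 0.0872
```

```bash
python3 - <<'E'
from h import *
show(); snap('wrist','w4')
print(row([.4765,.0373,.17],94.2),row([.4765,.0373,.068],94.2))
E
```

```text
t7.92 p [0.526  0.3521 0.1889] jawdir 90.12 x [ 0.001  0.    -1.   ] w 0.0872 F [0.3 0.8 0.6] j [ 31.7  17.5 108.2  -0.   54.3 -58.4]
[18.3, 49.9, -314.5, -4.1, -0.0, 0.0] [120.3, 49.9, -314.5, -4.1, -0.0, 0.0]
```

View pics/w4.png

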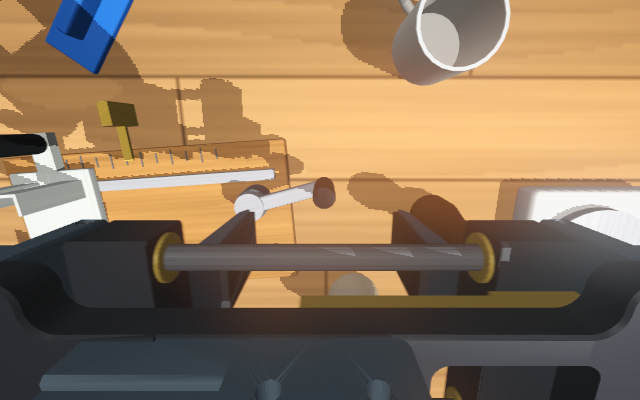

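Emit:
apply_moves(
  moves=[
    [15,10,-62,0,0,0,0],
    [18,20,-124,-1,0,0,0],
    [18,30,-186,-2,0,0,0],
    [18,40,-248,-3,0,0,0],
    [18,50,-290,-4,0,0,0],
    [18,50,-314,-4,0,0,0],
    [18,50,-314,-4,0,0,0],
    [18,50,-314,-4,0,0,0],
    [60,50,-314,-4,0,0,0],
    [100,50,-314,-4,0,0,0],
    [121,50,-314,-4,0,0,0],
    [121,50,-314,-4,0,0,0],
    [121,50,-314,-4,0,0,0],
    [121,50,-314,-4,0,0,0.6],
    [121,50,-314,-4,0,0,0.9],
    [121,50,-314,-4,0,0,0.9],
    [121,50,-314,-4,0,0,0.9],
  ],
  newtons=20,
)

```text
t: 10.1
ee_pos: [0.4765, 0.0378, 0.0675]
tcp_rot: [-103.9, 90.0, -9.8]
force: [1.1, -0.0, -0.6]
gripper_width: 0.0539
```

Emit:
apply_moves(
  moves=[
    [0,0,0,0,0,0,0.9],
    [0,0,0,0,0,0,0.9],
    [0,0,0,0,0,0,0.9],
    [0,0,0,0,0,0,0.9],
    [0,0,0,0,0,0,0.9],
    [0,0,0,0,0,0,0.9],
  ],
)

```text
t: 10.85
ee_pos: [0.4765, 0.0377, 0.0675]
tcp_rot: [-116.8, 90.0, -22.7]
force: [0.1, -5.3, -0.6]
gripper_width: 0.0214
```

```bash
python3 - <<'E'
from h import *
show(); snap('wrist','w5')
E
```

```text
t10.85 p [0.4765 0.0377 0.0675] jawdir 94.11 x [ 0.001 -0.    -1.   ] w 0.0214 F [ 0.1 -5.3 -0.6] j [  1.7  16.1 127.6  -0.   36.3 -92.4]
```

View pics/w5.png

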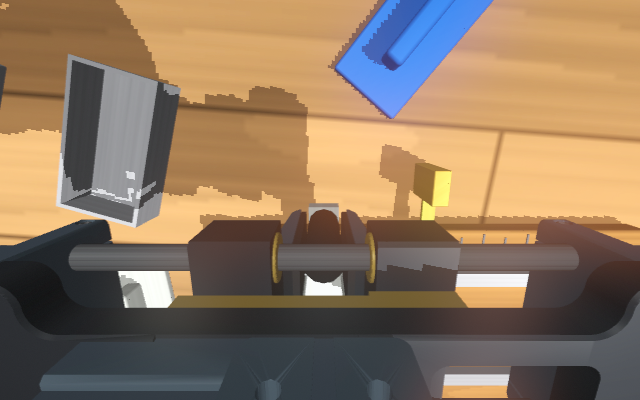

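Emit:
apply_moves(
  moves=[
    [0,0,5,0,0,0,0.9],
    [0,0,15,0,0,0,0.9],
    [0,0,30,0,0,0,0.9],
    [0,0,45,0,0,0,0.9],
    [0,0,60,0,0,0,0.9],
    [0,0,70,0,0,0,0.9],
    [0,0,77,0,0,0,0.9],
    [0,0,80,0,0,0,0.9],
    [0,0,80,0,0,0,0.9],
    [0,0,80,0,0,0,0.9],
    [0,0,80,0,0,0,0.9],
  ],
)

```text
t: 12.28
ee_pos: [0.4707, 0.1178, 0.0674]
tcp_rot: [-59.3, 90.0, 34.8]
force: [-2.1, 5.3, -0.2]
gripper_width: 0.0214
```

```bash
python3 - <<'E'
from h import *
show(); snap('wrist','w6')
a=cv2.imread('pics/w6.png')[60:260,220:440]; cv2.imwrite('pics/w6z.png',cv2.resize(a,None,fx=3,fy=3,interpolation=cv2.INTER_CUBIC))
E
```

```text
t12.28 p [0.4707 0.1178 0.0674] jawdir 94.09 x [ 0.001  0.    -1.   ] w 0.0214 F [-2.1  5.3 -0.2] j [ 11.3  16.7 126.8   0.   36.6 -82.8]
```

View pics/w6z.png

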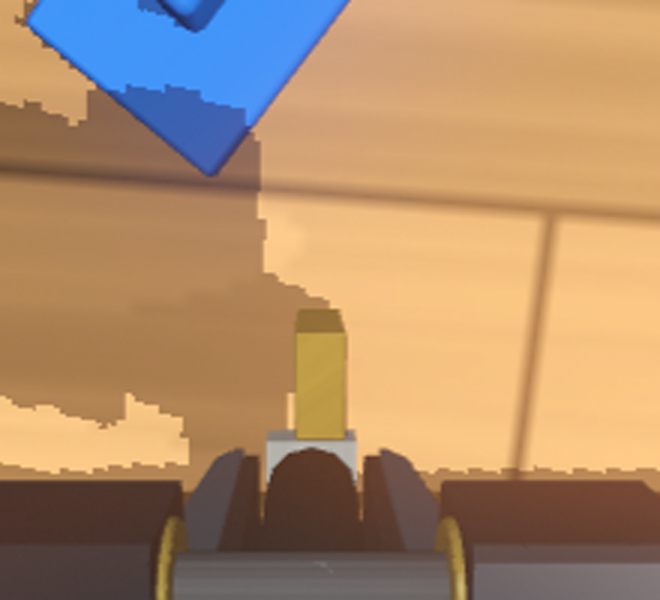

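Emit:
apply_moves(
  moves=[
    [0,0,1,0,0,0,0.9],
    [0,0,2.5,0,0,0,0.9],
    [0,0,2.5,0,0,0,0.9],
    [0,0,2.5,0,0,0,0.9],
    [0,0,2.5,0,0,0,0.9],
  ],
)

```text
t: 12.95
ee_pos: [0.4706, 0.12, 0.0675]
tcp_rot: [-81.0, 90.0, 13.1]
force: [1.0, -5.5, 1.7]
gripper_width: 0.022
```

```bash
python3 - <<'E'
from h import *
show(); d=snap('wrist','w7'); f=d['frame'].astype(int)
m=(f[:,:,0]-f[:,:,2]>90)&(f[:,:,1]>130)&(f[:,:,0]<235)
for r in (178,186,194,200): print(r,[tuple(f[r,c]) for c in range(312,342,2)][:0], np.where(np.abs(np.diff(f[r,300:350,2]))>25)[0]+300)
a=cv2.imread('pics/w7.png')[60:260,220:440]; cv2.imwrite('pics/w7z.png',cv2.resize(a,None,fx=3,fy=3,interpolation=cv2.INTER_CUBIC))
E
```

```text
t12.95 p [0.4706 0.12   0.0675] jawdir 94.09 x [ 0.001  0.    -1.   ] w 0.0220 F [ 1.  -5.5  1.7] j [ 11.6  16.7 126.7   0.   36.6 -82.5]
178 [] [332]
186 [] [331]
194 [] [313 314 331]
200 [] [331]
```

View pics/w7z.png

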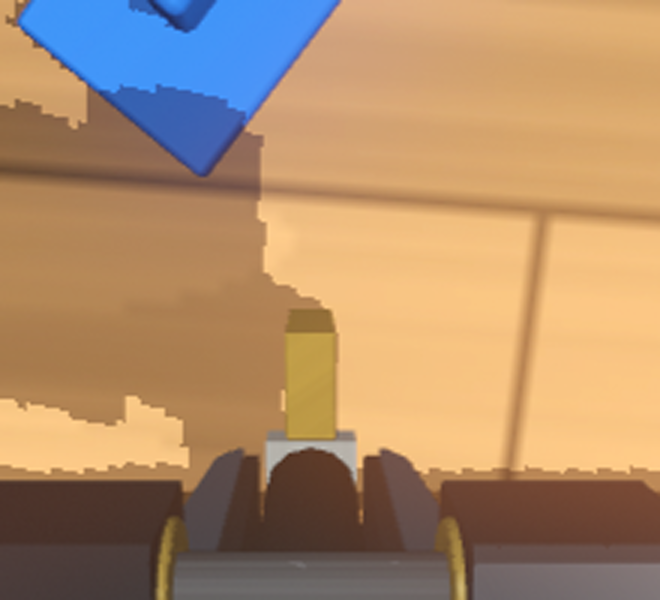

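Emit:
apply_moves(
  moves=[
    [0,0,0,0,0,0,0.4],
    [0,0,0,0,0,0,0.4],
    [0,0,0,0,0,0,0.4],
    [0,0,0,0,0,0,0.4],
    [-40,0,0,0,0,0,0.3],
    [-80,0,0,0,0,0,0.2],
    [-120,0,0,0,0,0,0.1],
    [-120,0,0,0,0,0,0],
    [-120,0,0,0,0,0,0],
  ],
)

```text
t: 14.12
ee_pos: [0.4701, 0.12, 0.1869]
tcp_rot: [-70.9, 90.0, 23.2]
force: [0.0, 0.0, 0.1]
gripper_width: 0.0911
```

```bash
python3 - <<'E'
from h import *
show(); d=snap('wrist','w8')
print(row([.5265,.3525,.17],90),row([.5265,.3525,.068],90))
E
```

```text
t14.12 p [0.4701 0.12   0.1869] jawdir 94.09 x [ 0.  0. -1.] w 0.0911 F [0.  0.  0.1] j [ 11.6   4.3 124.7   0.   51.1 -82.5]
[16.3, -73.1, 228.0, 4.1, -0.0, -0.1] [118.3, -73.2, 228.0, 4.1, -0.0, -0.1]
```

View pics/w8.png

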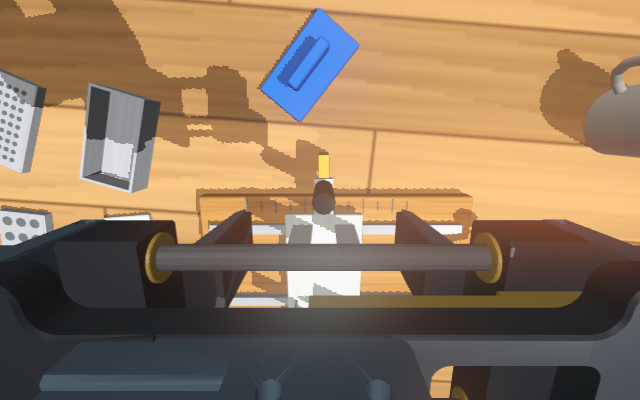

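Aligned (clip and knob both at column ~323). Now close the lever.

Emit:
apply_moves(
  moves=[
    [0,-15,50,1,0,0,0],
    [10,-30,100,2,0,0,0],
    [16,-50,150,3,0,0,0],
    [16,-65,200,4,0,0,0],
    [16,-73,228,4,0,0,0],
    [16,-73,228,4,0,0,0],
    [16,-73,228,4,0,0,0],
    [60,-73,228,4,0,0,0],
    [100,-73,228,4,0,0,0],
    [118,-73,228,4,0,0,0],
    [118,-73,228,4,0,0,0],
    [118,-73,228,4,0,0,0.6],
    [118,-73,228,4,0,0,0.9],
    [118,-73,228,4,0,0,0.9],
    [118,-73,228,4,0,0,0.9],
    [118,-73,228,4,0,0,0.9],
    [118,-73,228,4,0,0,0.9],
    [118,-73,228,4,0,0,0.9],
    [118,-73,228,4,0,0,0.9],
    [118,-73,228,4,0,0,0.9],
  ],
  newtons=15,
)

```text
t: 16.68
ee_pos: [0.5262, 0.3525, 0.0682]
tcp_rot: [103.9, 89.9, -166.0]
force: [-0.2, -0.8, 0.2]
gripper_width: 0.0216
```

Emit:
apply_moves(
  moves=[
    [0,0,0,0,0,0,0.9],
    [0,0,0,0,0,0,0.9],
    [0,0,0,0,0,0,0.9],
  ],
)

```text
t: 17.05
ee_pos: [0.5263, 0.3524, 0.0683]
tcp_rot: [103.1, 89.9, -166.8]
force: [-0.6, 0.3, -0.1]
gripper_width: 0.0215
```

```bash
python3 - <<'E'
from h import *
show(); p,M=tool(); P=np.array([.5445,.2690]);r=.085
k=p[:2]-P; print(np.linalg.norm(k),184.2-np.degrees(np.arctan2(k[1],k[0])))
for t in range(78,-5,-6):
    h=np.radians(184.2-t); k=P+r*np.array([np.cos(h),np.sin(h)]); print(t,(M.T@(np.r_[k,p[2]]-p)*1000).round(1))
E
```

```text
t17.05 p [0.5263 0.3524 0.0683] jawdir 90.09 x [-0.001 -0.    -1.   ] w 0.0215 F [-0.6  0.3 -0.1] j [ 31.7  27.3 109.8   0.   43.  -58.4]
0.08541325557454765 81.873454760358
78 [ 0.   5.5 -1.8]
72 [ 0.  13.9 -4.7]
66 [ 0.  21.9 -8.5]
60 [  0.   29.6 -13.1]
54 [  0.   36.7 -18.5]
48 [  0.   43.2 -24.5]
42 [  0.1  49.  -31.3]
36 [  0.1  54.1 -38.6]
30 [  0.1  58.4 -46.4]
24 [  0.1  61.8 -54.6]
18 [  0.1  64.4 -63.1]
12 [  0.1  66.1 -71.8]
6 [  0.1  66.9 -80.7]
0 [  0.1  66.7 -89.6]
```

Emit:
apply_moves(
  moves=[
    [0,5,-2,0,0,0,0.9],
    [0,14,-5,0,0,0,0.9],
    [0,22,-8,0,0,0,0.9],
    [0,30,-13,0,0,0,0.9],
    [0,37,-18,0,0,0,0.9],
    [0,43,-24,0,0,0,0.9],
    [0,49,-31,0,0,0,0.9],
    [0,54,-38,0,0,0,0.9],
    [0,58,-46,0,0,0,0.9],
    [0,62,-54,0,0,0,0.9],
    [0,64,-63,0,0,0,0.9],
    [0,66,-72,0,0,0,0.9],
    [0,67,-81,0,0,0,0.9],
    [0,67,-87,0,0,0,0.9],
    [0,66,-91,0,0,0,0.9],
    [0,66,-91,0,0,0,0.9],
    [0,66,-91,0,0,0,0.9],
    [0,66,-91,0,0,0,0.9],
  ],
)

```text
t: 19.3
ee_pos: [0.4587, 0.2632, 0.0684]
tcp_rot: [52.3, 89.8, 142.3]
force: [-16.9, 30.0, 1.5]
gripper_width: 0.0232
```

```bash
python3 - <<'E'
from h import *
show(); p,M=tool(); P=np.array([.5445,.2690])
k=p[:2]-P; print(np.linalg.norm(k),184.2-np.degrees(np.arctan2(k[1],k[0]))%360)
E
```

```text
t19.30 p [0.4587 0.2632 0.0684] jawdir 90.02 x [-0.003  0.002 -1.   ] w 0.0232 F [-16.9  30.    1.5] j [ 27.2  19.8 121.9   0.3  38.5 -63.1]
0.08596194794444215 0.3200973588090221
```

Emit:
apply_moves(
  moves=[
    [0,0,1,0,0,0,0.4],
    [0,0,1,0,0,0,0.4],
    [0,0,1,0,0,0,0.4],
    [0,0,1,0,0,0,0.4],
    [-40,0,1,0,0,0,0.3],
    [-80,0,1,0,0,0,0.2],
    [-120,0,0,0,0,0,0.1],
    [-160,-40,-50,0,0,0,0],
    [-200,-80,-100,0,0,0,0],
    [-230,-120,-150,0,0,0,0],
    [-230,-140,-200,0,0,0,0],
    [-230,-140,-250,0,0,0,0],
    [-230,-140,-290,0,0,0,0],
    [-230,-140,-290,0,0,0,0],
    [-230,-140,-290,0,0,0,0],
    [-230,-140,-290,0,0,0,0],
  ],
)

```text
t: 21.3
ee_pos: [0.5995, -0.0263, 0.2972]
tcp_rot: [51.8, 89.8, 141.8]
force: [-0.1, -0.0, -0.3]
gripper_width: 0.0913
```

```bash
python3 - <<'E'
from h import *
show(); snap('wrist','w9')
a=cv2.imread('pics/w9.png')
cv2.imwrite('pics/w9a.png',cv2.resize(a[0:215,130:330],None,fx=2.8,fy=2.8,interpolation=cv2.INTER_CUBIC))
cv2.imwrite('pics/w9b.png',cv2.resize(a[30:215,300:540],None,fx=3.2,fy=3.2,interpolation=cv2.INTER_CUBIC))
E
```

```text
t21.30 p [ 0.5995 -0.0263  0.2972] jawdir 90.08 x [-0.003  0.003 -1.   ] w 0.0913 F [-0.1 -0.  -0.3] j [-4.800e+00  7.700e+00  1.079e+02  1.000e-01  6.460e+01 -9.490e+01]
```

View pics/w9.png

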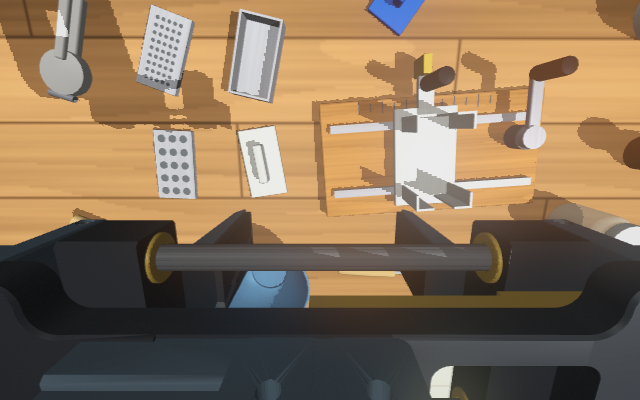

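View pics/w9a.png

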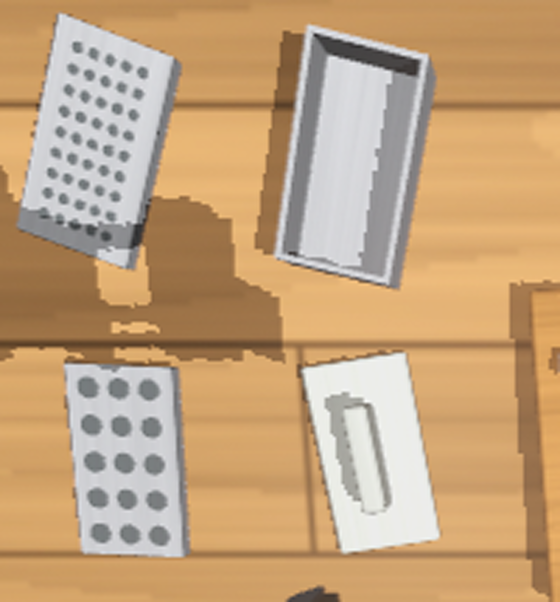

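View pics/w9b.png

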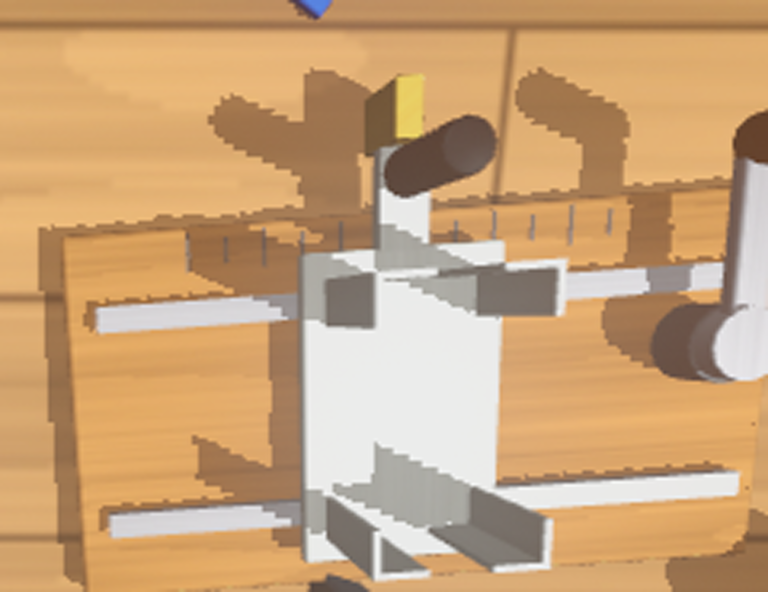

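```bash
cat > m.py <<'E'
from h import *
def rect(pts):
    pts=np.array(pts); c=pts.mean(0); L=[np.linalg.norm(pts[i]-pts[(i+1)%4]) for i in range(4)]
    a=(pts[3]-pts[0]+pts[2]-pts[1]); ang=np.degrees(np.arctan2(a[1],a[0])); return c.round(4),(np.array(L)*1000).round(1),round(ang,2)
E
python3 - <<'E'
from m import *
d=load('w9')
qa=lambda x,y,z: onz(d,130+x/2.8,y/2.8,z)[:2]
qb=lambda x,y,z: onz(d,300+x/3.2,30+y/3.2,z)[:2]
print('box',rect([qa(*p,.032) for p in [(308,25),(429,56),(390,283),(275,258)]]))
print('pb',rect([qa(*p,.012) for p in [(60,14),(177,60),(131,268),(18,230)]]))
print('pc',rect([qa(*p,.012) for p in [(65,365),(175,367),(186,555),(83,552)]]))
print('lid',rect([qa(*p,.008) for p in [(302,367),(405,351),(440,540),(342,553)]]))
print('plate40',rect([qb(*p,.04) for p in [(302,255),(503,242),(497,548),(302,562)]]))
print('nest112',rect([qb(*p,.112) for p in [(375,272),(566,259),(551,568),(375,577)]]))
print('knob',qb(469,145,.108))
for p in [(375,272),(566,259),(551,568),(375,577)]: print(qb(*p,.112))
print('lever knob',onz(d,569,66,.108),'piv',onz(d,532,136,.07))
for n,x,y in [('L',95,308),('R',722,262),('L',110,515),('R',738,472)]: print(n,qb(x,y,.03))
E
```

```text
box (array([ 0.4353, -0.1222]), array([ 59.9, 108.5,  60.3, 109.7]), np.float64(-12.76))
pb (array([ 0.4248, -0.2595]), array([ 60.6, 107.2,  61.4, 109.1]), np.float64(-19.72))
pc (array([ 0.5912, -0.2635]), array([ 61.3, 108.4,  60.6, 107.6]), np.float64(-2.6))
lid (array([ 0.5875, -0.1232]), array([ 59.1, 110.1,  59.2, 109.3]), np.float64(8.58))
plate40 (array([0.5757, 0.1278]), array([ 90.6, 143.2,  95.2, 144.2]), np.float64(4.41))
nest112 (array([0.5752, 0.1282]), array([ 71.8, 121.3,  71.8, 120.4]), np.float64(4.57))
knob [0.47197614 0.12009331]
[0.51740409 0.08758051]
[0.51259126 0.15925985]
[0.63353333 0.16889078]
[0.63739491 0.09720081]
lever knob [0.46149849 0.26343922 0.108     ] piv [0.54311941 0.26154282 0.07      ]
L [ 0.5302207  -0.01612743]
R [0.50911923 0.27483795]
L [ 0.62955    -0.00804252]
R [0.60776451 0.29961479]
```

```bash
python3 - <<'E'
from h import *
print(row([.4345,-.1222,.13],77.2),row([.4345,-.1222,.009],77.2))
E
```

```text
[167.5, 164.6, -96.0, 12.9, 0.1, -0.2] [288.5, 164.2, -96.3, 12.9, 0.1, -0.2]
```

Emit:
apply_moves(
  moves=[
    [50,50,-30,4,0,0,0],
    [100,100,-60,8,0,0,0],
    [140,140,-90,12,0,0,0],
    [167,164,-96,12.9,0.1,-0.2,0],
    [167,164,-96,12.9,0.1,-0.2,0],
    [167,164,-96,12.9,0.1,-0.2,0],
    [167,164,-96,12.9,0.1,-0.2,0],
  ],
  newtons=25,
)

```text
t: 22.22
ee_pos: [0.4368, -0.122, 0.1316]
tcp_rot: [-85.1, 89.9, -7.8]
force: [0.2, 0.2, 0.2]
gripper_width: 0.091
```

```bash
python3 - <<'E'
from h import *
show(); snap('wrist','w10')
print(row([.4345,-.1222,.009],77.2))
E
```

```text
t22.23 p [ 0.4368 -0.122   0.1316] jawdir 77.26 x [ 0.002 -0.    -1.   ] w 0.0910 F [0.2 0.2 0.2] j [-18.6   6.7 129.5   0.   43.6 -95.8]
[122.5, 2.3, -0.7, 0.1, 0.0, 0.1]
```

View pics/w10.png

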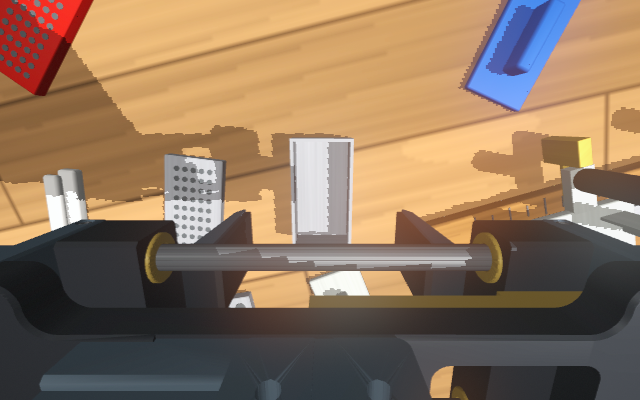

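```bash
python3 - <<'E'
from h import *
d=load('w10'); p=onz(d,321.5,139,.032); q=onz(d,322,244.5,.032); print(p,q,(p+q)/2,np.linalg.norm(p-q))
u=np.array([np.cos(np.radians(-12.8)),np.sin(np.radians(-12.8)),0]); print(p+u*.055)
print(np.degrees(np.arctan2(*( onz(d,294,242,.032)-onz(d,290.5,139,.032))[1::-1])),np.degrees(np.arctan2(*( onz(d,352,242,.032)-onz(d,354,139,.032))[1::-1])))
E
```

```text
[ 0.38177817 -0.1111655   0.032     ] [ 0.48532823 -0.13423679  0.032     ] [ 0.4335532  -0.12270114  0.032     ] 0.10608910723359874
[ 0.43541139 -0.12335066  0.032     ]
-12.374594403509596 -12.375562731043498
```

Emit:
apply_moves(
  moves=[
    [40,2,-1,0,0,0,0],
    [80,2,-1,0,0,0,0],
    [110,2,-1,0,0,0,0],
    [122,2,-1,0,0,0,0],
    [122,2,-1,0,0,0,0],
    [122,2,-1,0,0,0,0.3],
    [122,2,-1,0,0,0,0.6],
    [122,2,-1,0,0,0,0.6],
    [122,2,-1,0,0,0,0.6],
    [122,2,-1,0,0,0,0.6],
    [122,2,-1,0,0,0,0.6],
  ],
)

```text
t: 23.65
ee_pos: [0.4351, -0.1227, 0.01]
tcp_rot: [-87.5, 89.8, -10.2]
force: [-1.7, 0.7, 10.0]
gripper_width: 0.06
```

```bash
python3 - <<'E'
from h import *
show()
for z in (.17,.12,.054,.049):print(row([.5750,.1280,z],94.3))
E
```

```text
t23.65 p [ 0.4351 -0.1227  0.01  ] jawdir 77.26 x [ 0.003 -0.    -1.   ] w 0.0600 F [-1.7  0.7 10. ] j [-18.7  21.5 130.3   0.   28.  -96. ]
[-159.8, -81.6, 275.4, -17.0, -0.0, 0.2]
[-109.8, -81.5, 275.4, -17.0, -0.0, 0.2]
[-43.8, -81.3, 275.4, -17.0, -0.0, 0.2]
[-38.8, -81.3, 275.4, -17.0, -0.0, 0.2]
```

Emit:
apply_moves(
  moves=[
    [-50,0,0,0,0,0,0.6],
    [-100,0,0,0,0,0,0.6],
    [-160,-10,40,-3,0,0,0.6],
    [-160,-25,90,-6,0,0,0.6],
    [-160,-45,150,-10,0,0,0.6],
    [-160,-65,210,-14,0,0,0.6],
    [-160,-75,255,-17,0,0.1,0.6],
    [-160,-81.5,275.5,-17,0,0.2,0.6],
    [-160,-81.5,275.5,-17,0,0.2,0.6],
    [-160,-81.5,275.5,-17,0,0.2,0.6],
    [-160,-81.5,275.5,-17,0,0.2,0.6],
    [-160,-81.5,275.5,-17,0,0.2,0.6],
  ],
)

```text
t: 25.15
ee_pos: [0.5747, 0.1274, 0.1704]
tcp_rot: [101.0, 90.0, -164.8]
force: [0.1, 0.4, -1.7]
gripper_width: 0.0597
```

```bash
python3 - <<'E'
from h import *
show(); snap('wrist','w11'); snap('side','s11');snap('top','t11')
a=cv2.imread('pics/s11.png')[90:240,250:420]; cv2.imwrite('pics/s11z.png',cv2.resize(a,None,fx=4,fy=4,interpolation=cv2.INTER_CUBIC))
for z in (.17,.12,.054,.049):print(row([.5750,.1280,z],94.3))
E
```

```text
t25.15 p [0.5747 0.1274 0.1704] jawdir 94.20 x [-0.001 -0.    -1.   ] w 0.0597 F [ 0.1  0.4 -1.7] j [ 10.2  15.1 113.7  -0.   51.2 -84. ]
[0.3, -0.2, 0.1, -0.1, -0.0, -0.0]
[50.3, -0.2, 0.2, -0.1, -0.0, -0.0]
[116.3, -0.2, 0.2, -0.1, -0.0, -0.0]
[121.3, -0.2, 0.2, -0.1, -0.0, -0.0]
```

View pics/w11.png

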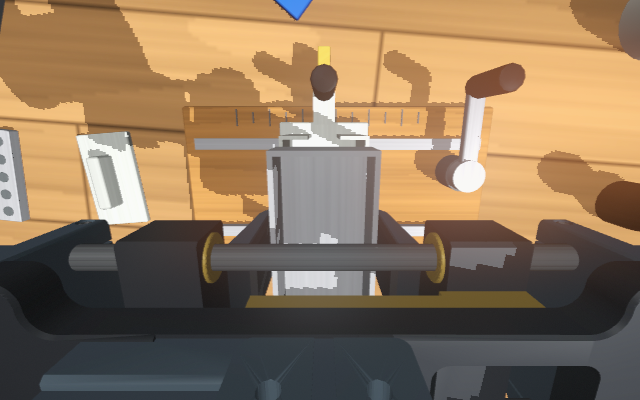

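View pics/s11z.png

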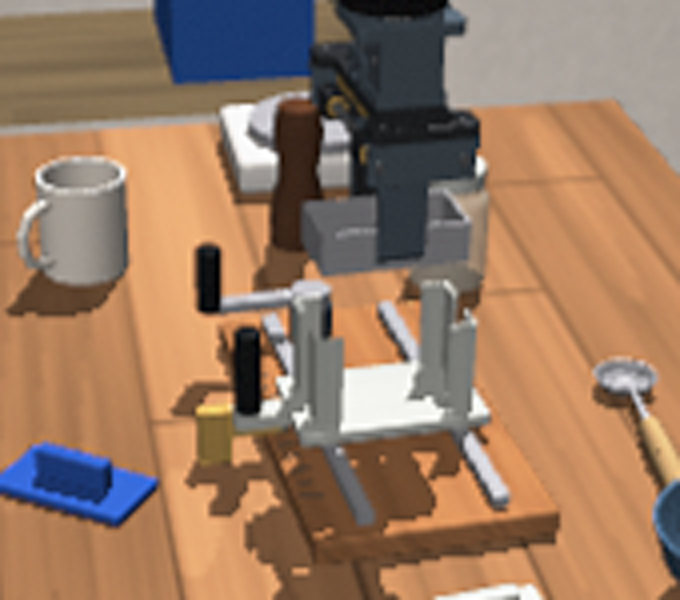

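```bash
python3 - <<'E'
from h import *
d=load('w11'); u=np.array([np.cos(np.radians(4.3)),np.sin(np.radians(4.3)),0])
for r in (149,151): p=onz(d,324,r,.1924); print(p,p+u*.055)
print(np.linalg.norm(onz(d,268,150,.1924)-onz(d,380,150,.1924)))
k=onz(d,322.5,79,.108);print('knob',k, k+u*.105)
# near nest corner outer top edge rows?
a=cv2.imread('pics/w11.png')[100:220,230:420]; cv2.imwrite('pics/w11z.png',cv2.resize(a,None,fx=4,fy=4,interpolation=cv2.INTER_CUBIC))
E
```

```text
[0.51879882 0.12358198 0.1924    ] [0.573644   0.12770581 0.1924    ]
[0.51982341 0.12365767 0.1924    ] [0.57466859 0.1277815  0.1924    ]
0.058166658076666815
knob [0.47201373 0.11918397 0.108     ] [0.57671817 0.12705674 0.108     ]
```

View pics/w11z.png

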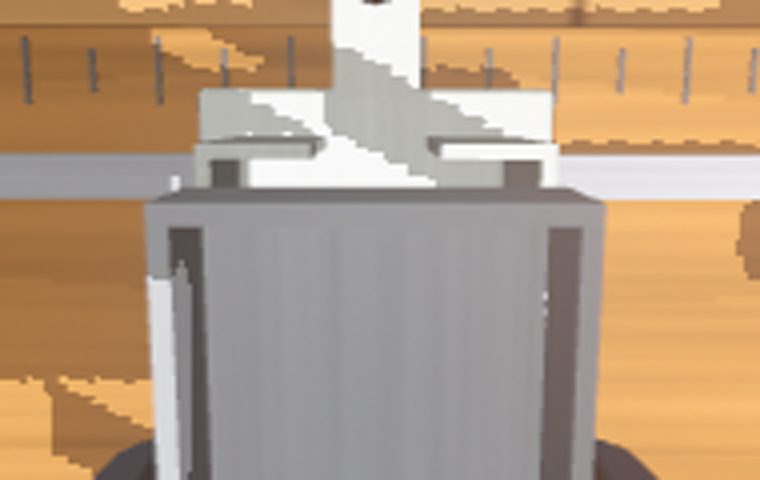

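```bash
python3 - <<'E'
from h import *
d=load('w11'); u=np.array([np.cos(np.radians(4.3)),np.sin(np.radians(4.3)),0])
p=onz(d,324,150.75,.1924); print(p+u*.055); p=onz(d,324,135.9,.112); print(p+u*.061)
E
```

```text
[0.57454033 0.12777203 0.1924    ]
[0.57526257 0.12803679 0.112     ]
```

Emit:
apply_moves(
  moves=[
    [20,-0.8,0.4,0,0,0,0.6],
    [40,-0.8,0.4,0,0,0,0.6],
    [55,-0.8,0.4,0,0,0,0.6],
    [70,-0.8,0.4,0,0,0,0.6],
    [85,-0.8,0.4,0,0,0,0.6],
    [100,-0.8,0.4,0,0,0,0.6],
    [110,-0.8,0.4,0,0,0,0.6],
    [117,-0.8,0.4,0,0,0,0.6],
    [117,-0.8,0.4,0,0,0,0.6],
    [117,-0.8,0.4,0,0,0,0.6],
  ],
)

```text
t: 26.55
ee_pos: [0.5758, 0.1283, 0.0537]
tcp_rot: [123.5, 90.0, -142.2]
force: [0.0, -0.1, -2.0]
gripper_width: 0.0597
```

```bash
python3 - <<'E'
from h import *
show(); snap('side','s12')
a=cv2.imread('pics/s12.png')[110:240,270:420]; cv2.imwrite('pics/s12z.png',cv2.resize(a,None,fx=4,fy=4,interpolation=cv2.INTER_CUBIC))
E
```

```text
t26.55 p [0.5758 0.1283 0.0537] jawdir 94.23 x [-0. -0. -1.] w 0.0597 F [ 0.  -0.1 -2. ] j [ 10.3  25.6 115.   -0.   39.5 -83.9]
```

View pics/s12z.png

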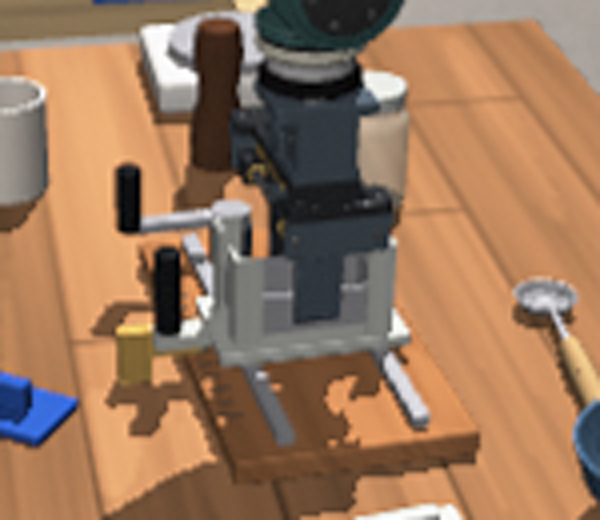

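Box is inside the corners with no contact force. Lower the last 3–4 mm, release, lift.

Emit:
apply_moves(
  moves=[
    [2,0,0,0,0,0,0.6],
    [4,0,0,0,0,0,0.6],
    [4,0,0,0,0,0,0.6],
    [4,0,0,0,0,0,0.3],
    [4,0,0,0,0,0,0.1],
    [4,0,0,0,0,0,0.1],
    [4,0,0,0,0,0,0],
    [-40,0,0,0,0,0,0],
    [-80,0,0,0,0,0,0],
    [-120,0,0,0,0,0,0],
    [-160,0,0,0,0,0,0],
    [-160,0,0,0,0,0,0],
  ],
)

```text
t: 28.1
ee_pos: [0.5775, 0.1287, 0.217]
tcp_rot: [-84.7, 89.7, 9.5]
force: [-0.8, 0.0, -1.0]
gripper_width: 0.0909
```

```bash
python3 - <<'E'
from h import *
show(); snap('wrist','w13')
print(row([.600,-.03,.30],90))
E
```

```text
t28.10 p [0.5775 0.1287 0.217 ] jawdir 94.24 x [ 0.005  0.001 -1.   ] w 0.0909 F [-0.8  0.  -1. ] j [ 10.3  11.7 112.2  -0.   55.7 -83.9]
[-85.0, -12.0, -159.8, 4.2, 0.0, 0.1]
```

View pics/w13.png

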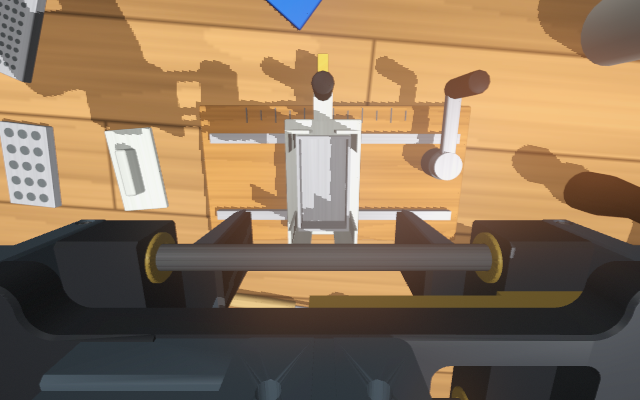

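```bash
python3 - <<'E'
from h import *
print(row([.5912,-.2635,.15],87.4))
E
```

```text
[64.9, 14.4, -392.0, 6.8, 0.0, 0.1]
```

Emit:
apply_moves(
  moves=[
    [0,0,-60,1,0,0,0],
    [0,3,-120,2,0,0,0],
    [0,6,-180,3,0,0,0],
    [20,9,-240,4,0,0,0],
    [40,12,-300,5,0,0,0],
    [65,14,-360,6,0,0,0],
    [65,14,-392,6.8,0,0,0],
    [65,14,-392,6.8,0,0,0],
    [65,14,-392,6.8,0,0,0],
    [65,14,-392,6.8,0,0,0],
    [65,14,-392,6.8,0,0,0],
  ],
)

```text
t: 29.52
ee_pos: [0.5917, -0.2626, 0.15]
tcp_rot: [-80.1, 89.9, 7.4]
force: [0.2, 0.2, -0.9]
gripper_width: 0.0913
```

```bash
python3 - <<'E'
from h import *
show(); snap('wrist','w14')
E
```

```text
t29.52 p [ 0.5917 -0.2626  0.15  ] jawdir 87.50 x [ 0.003  0.    -1.   ] w 0.0913 F [ 0.2  0.2 -0.9] j [-2.600e+01  2.160e+01  1.073e+02  1.000e-01  5.100e+01 -1.136e+02]
```

View pics/w14.png

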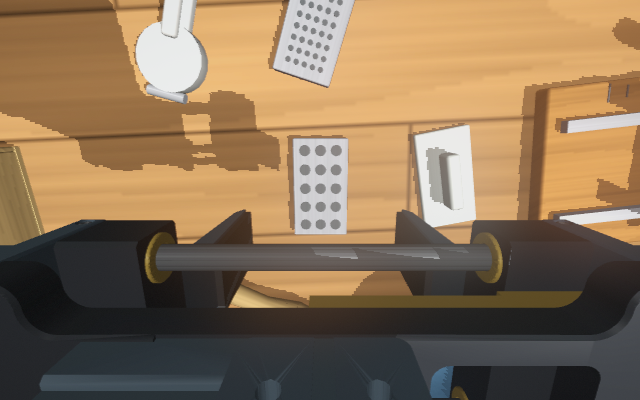

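```bash
python3 - <<'E'
from m import *
a=cv2.imread('pics/w14.png')[120:240,280:480]; cv2.imwrite('pics/w14z.png',cv2.resize(a,None,fx=4,fy=4,interpolation=cv2.INTER_CUBIC))
E
```

```text
(no output)
```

View pics/w14z.png

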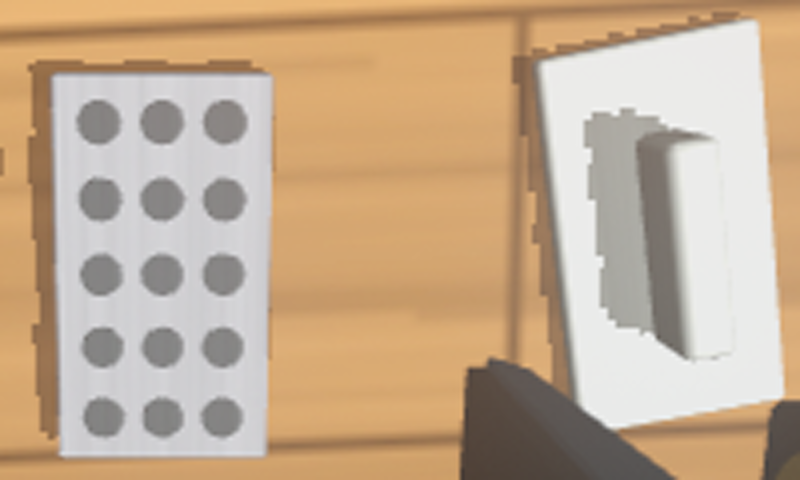

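```bash
python3 - <<'E'
from m import *
d=load('w14'); q=lambda x,y,z: onz(d,280+x/4-.4,120+y/4-.4,z)[:2]
print(rect([q(*p,.012) for p in [(52,74),(271,74),(267,456),(61,456)]]))
print(q(162,274,.012))
print('lid',rect([q(*p,.008) for p in [(540,61),(757,21),(784,397),(584,434)]]))
E
```

```text
(array([ 0.5905, -0.2658]), array([ 58.4, 108.5,  59.7, 108.5]), np.float64(-2.29))
[ 0.59073426 -0.26606598]
lid (array([ 0.5869, -0.1246]), array([ 58.1, 107.7,  58.1, 108.6]), np.float64(8.76))
```

```bash
python3 - <<'E'
from h import *
print(row([.5907,-.2655,.004],87.7))
E
```

```text
[146.0, 1.3, -2.8, -0.2, 0.0, 0.2]
```

Emit:
apply_moves(
  moves=[
    [40,1,-3,0,0,0.2,0],
    [80,1,-3,0,0,0.2,0],
    [115,1,-3,0,0,0.2,0],
    [135,1,-3,0,0,0.2,0],
    [144,1,-3,0,0,0.2,0],
    [146,1,-3,0,0,0.2,0],
    [146,1,-3,0,0,0.2,0],
    [146,1,-3,0,0,0.2,0.3],
    [146,1,-3,0,0,0.2,0.6],
    [146,1,-3,0,0,0.2,0.6],
    [146,1,-3,0,0,0.2,0.6],
    [146,1,-3,0,0,0.2,0.6],
    [146,1,-3,0,0,0.2,0.6],
  ],
)

```text
t: 31.2
ee_pos: [0.591, -0.2657, 0.0042]
tcp_rot: [67.9, 89.9, 155.4]
force: [-0.9, 0.7, 4.7]
gripper_width: 0.0598
```

```bash
python3 - <<'E'
from h import *
show()
print(row([.5755,.1282,.17],94.3))
E
```

```text
t31.20 p [ 0.591  -0.2657  0.0042] jawdir 87.49 x [-0.001  0.    -1.   ] w 0.0598 F [-0.9  0.7  4.7] j [ -26.3   34.1  107.9   -0.    38.1 -113.8]
[-165.6, 32.9, 392.9, -6.8, 0.0, -0.0]
```

Emit:
apply_moves(
  moves=[
    [-50,0,0,0,0,0,0.6],
    [-100,0,0,0,0,0,0.6],
    [-150,3,40,-1,0,0,0.6],
    [-166,8,90,-2,0,0,0.6],
    [-166,13,150,-3,0,0,0.6],
    [-166,18,210,-4,0,0,0.6],
    [-166,23,270,-5,0,0,0.6],
    [-166,28,330,-6,0,0,0.6],
    [-166,32,375,-6.8,0,0,0.6],
    [-166,33,393,-6.8,0,0,0.6],
    [-166,33,393,-6.8,0,0,0.6],
    [-166,33,393,-6.8,0,0,0.6],
    [-166,33,393,-6.8,0,0,0.6],
  ],
)

```text
t: 32.83
ee_pos: [0.5755, 0.1271, 0.1703]
tcp_rot: [67.6, 89.9, 161.9]
force: [-0.2, 0.3, -1.8]
gripper_width: 0.0596
```

```bash
python3 - <<'E'
from h import *
show(); snap('wrist','w15');snap('side','s15')
a=cv2.imread('pics/w15.png')[100:220,230:420]; cv2.imwrite('pics/w15z.png',cv2.resize(a,None,fx=4,fy=4,interpolation=cv2.INTER_CUBIC))
E
```

```text
t32.83 p [0.5755 0.1271 0.1703] jawdir 94.21 x [-0.001  0.    -1.   ] w 0.0596 F [-0.2  0.3 -1.8] j [ 10.2  15.2 113.6   0.   51.3 -84. ]
```

View pics/w15z.png

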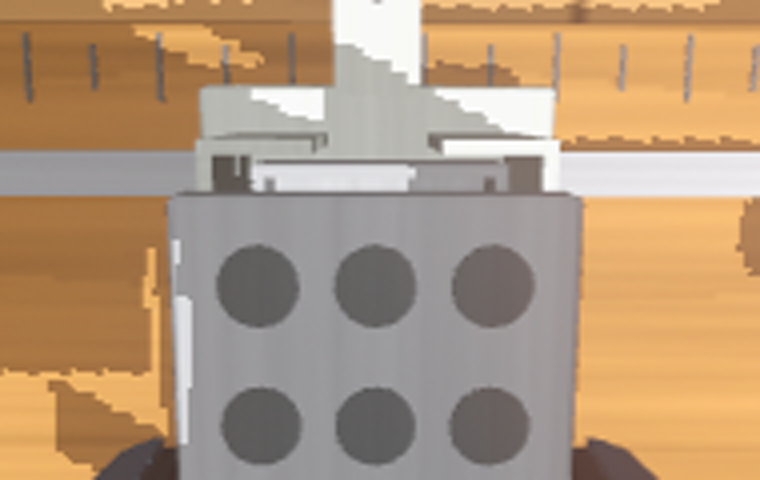

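View pics/s15.png

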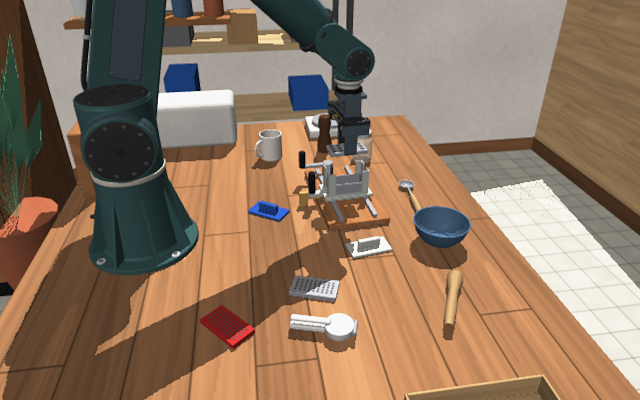

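```bash
python3 - <<'E'
from h import *
d=load('w15'); u=np.array([np.cos(np.radians(4.3)),np.sin(np.radians(4.3)),0])
f=lambda x,y:(230+x/4-.4,100+y/4-.4)
p=onz(d,*f(375,196),.1783); print(p+u*.055); p=onz(d,*f(378,141),.112); print(p+u*.061)
print(np.linalg.norm(onz(d,*f(168,196),.1783)-onz(d,*f(581,196),.1783)),np.linalg.norm(onz(d,*f(195,141),.112)-onz(d,*f(560,141),.112)))
print(row([.5755,.1282,.082],94.3))
E
```

```text
[0.57531507 0.12714443 0.1783    ]
[0.57528659 0.12780228 0.112     ]
0.0586225123092693 0.0720754892285698
[88.4, -0.1, 0.7, -0.1, 0.0, -0.0]
```

Emit:
apply_moves(
  moves=[
    [20,0,0.8,0,0,0,0.6],
    [40,0,0.8,0,0,0,0.6],
    [55,0,0.8,0,0,0,0.6],
    [70,0,0.8,0,0,0,0.6],
    [82,0,0.8,0,0,0,0.6],
    [90,0,0.8,0,0,0,0.6],
    [92,0,0.8,0,0,0,0.6],
    [92,0,0.8,0,0,0,0.6],
  ],
)

```text
t: 33.92
ee_pos: [0.5756, 0.1283, 0.0786]
tcp_rot: [46.4, 90.0, 140.6]
force: [0.2, 0.4, -1.2]
gripper_width: 0.0592
```

Emit:
apply_moves(
  moves=[
    [1,0,0,0,0,0,0.6],
    [2,0,0,0,0,0,0.6],
    [2,0,0,0,0,0,0.6],
    [2,0,0,0,0,0,0.3],
    [2,0,0,0,0,0,0.1],
    [2,0,0,0,0,0,0.1],
    [2,0,0,0,0,0,0],
    [-40,0,0,0,0,0,0],
    [-80,0,0,0,0,0,0],
    [-110,0,0,0,0,0,0],
    [-140,0,0,0,0,0,0],
    [-140,0,0,0,0,0,0],
  ],
)

```text
t: 35.42
ee_pos: [0.5769, 0.1285, 0.2209]
tcp_rot: [-75.7, 89.8, 18.6]
force: [-0.3, -0.5, -0.6]
gripper_width: 0.0907
```

```bash
python3 - <<'E'
from h import *
show(); snap('wrist','w16')
a=cv2.imread('pics/w16.png')[90:250,250:400]; cv2.imwrite('pics/w16z.png',cv2.resize(a,None,fx=3.5,fy=3.5,interpolation=cv2.INTER_CUBIC))
print(row([.4248,-.2595,.15],70.3))
E
```

```text
t35.42 p [0.5769 0.1285 0.2209] jawdir 94.23 x [ 0.003  0.001 -1.   ] w 0.0907 F [-0.3 -0.5 -0.6] j [ 10.3  11.4 112.1   0.   56.2 -84. ]
[68.9, 179.5, -375.6, 23.9, 0.0, 0.1]
```

View pics/w16.png

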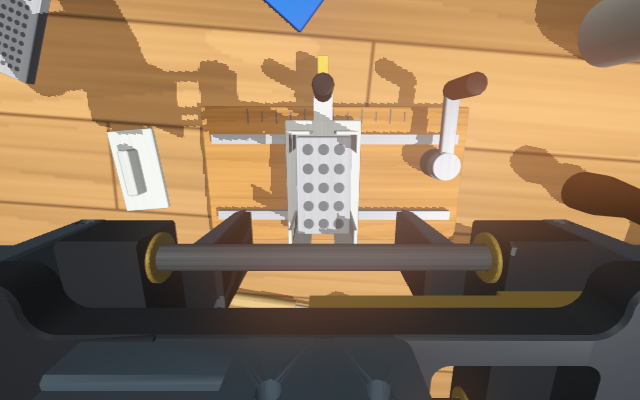

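View pics/w16z.png

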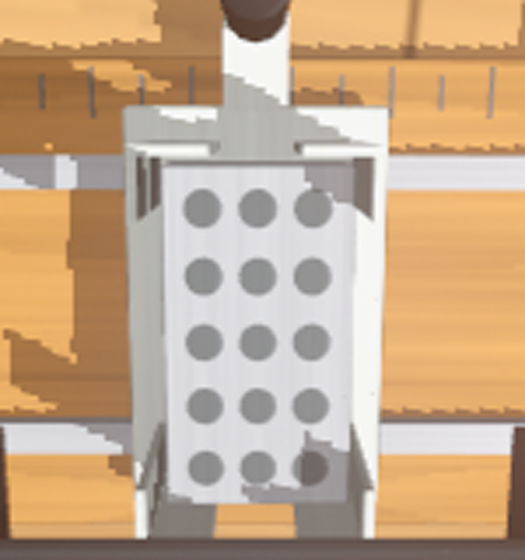

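Emit:
apply_moves(
  moves=[
    [0,20,-50,3,0,0,0],
    [0,45,-100,6,0,0,0],
    [10,70,-155,10,0,0,0],
    [20,95,-210,14,0,0,0],
    [40,120,-260,17,0,0,0],
    [60,150,-315,20,0,0,0],
    [69,170,-360,23,0,0,0],
    [69,180,-376,24,0,0,0],
    [69,180,-376,24,0,0,0],
    [69,180,-376,24,0,0,0],
    [69,180,-376,24,0,0,0],
  ],
)

```text
t: 36.85
ee_pos: [0.4246, -0.259, 0.1497]
tcp_rot: [-32.3, 89.9, 38.0]
force: [0.5, -0.8, -0.9]
gripper_width: 0.0912
```

```bash
python3 - <<'E'
from h import *
show(); snap('wrist','w17')
a=cv2.imread('pics/w17.png')[100:250,260:420]; cv2.imwrite('pics/w17z.png',cv2.resize(a,None,fx=4,fy=4,interpolation=cv2.INTER_CUBIC))
E
```

```text
t36.85 p [ 0.4246 -0.259   0.1497] jawdir 70.31 x [ 0.001  0.001 -1.   ] w 0.0912 F [ 0.5 -0.8 -0.9] j [-3.410e+01  8.900e+00  1.243e+02  1.000e-01  4.670e+01 -1.045e+02]
```

View pics/w17z.png

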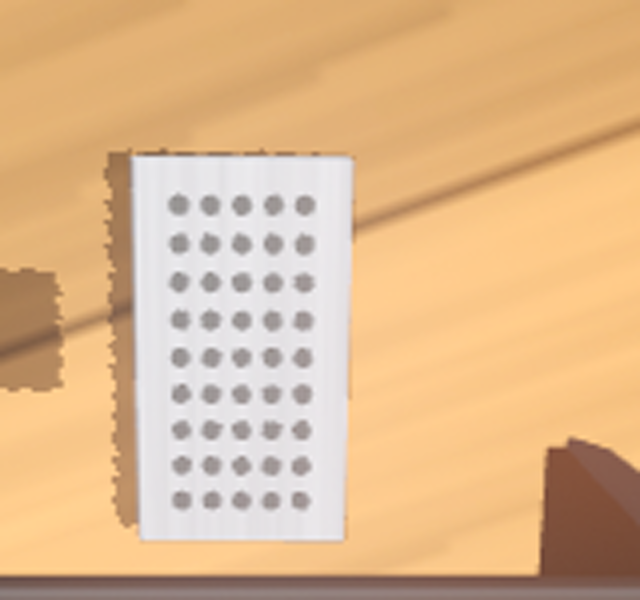

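```bash
python3 - <<'E'
from m import *
d=load('w17'); q=lambda x,y,z: onz(d,260+x/4-.4,100+y/4-.4,z)[:2]
r=rect([q(*p,.012) for p in [(131,156),(353,156),(345,540),(140,540)]]); print(r)
print(row([*(r[0]),.004],r[2]+90))
E
```

```text
(array([ 0.423 , -0.2618]), array([ 59.2, 109.1,  59.4, 109. ]), np.float64(-19.78))
[145.8, 0.8, -3.2, 0.1, 0.1, 0.0]
```

Emit:
apply_moves(
  moves=[
    [40,1,-3,0,0,0,0],
    [80,1,-3,0,0,0,0],
    [115,1,-3,0,0,0,0],
    [135,1,-3,0,0,0,0],
    [144,1,-3,0,0,0,0],
    [146,1,-3,0,0,0,0],
    [146,1,-3,0,0,0,0],
    [146,1,-3,0,0,0,0.3],
    [146,1,-3,0,0,0,0.6],
    [146,1,-3,0,0,0,0.6],
    [146,1,-3,0,0,0,0.6],
    [146,1,-3,0,0,0,0.6],
    [146,1,-3,0,0,0,0.6],
  ],
)

```text
t: 38.52
ee_pos: [0.423, -0.2616, 0.004]
tcp_rot: [-43.9, 89.9, 26.5]
force: [-2.3, 0.7, 5.6]
gripper_width: 0.0595
```

```bash
python3 - <<'E'
from h import *
show()
print(row([.5755,.1282,.18],94.3))
E
```

```text
t38.52 p [ 0.423  -0.2616  0.004 ] jawdir 70.30 x [ 0.001  0.001 -1.   ] w 0.0595 F [-2.3  0.7  5.6] j [-3.450e+01  2.500e+01  1.252e+02  1.000e-01  2.970e+01 -1.049e+02]
[-175.6, -12.4, 418.6, -24.0, 0.0, 0.1]
```

Emit:
apply_moves(
  moves=[
    [-50,0,0,0,0,0,0.6],
    [-100,0,0,0,0,0,0.6],
    [-150,0,40,-2,0,0,0.6],
    [-176,0,95,-5,0,0,0.6],
    [-176,-2,150,-8,0,0,0.6],
    [-176,-4,205,-11,0,0,0.6],
    [-176,-6,260,-14,0,0,0.6],
    [-176,-8,315,-18,0,0,0.6],
    [-176,-10,370,-21,0,0,0.6],
    [-176,-12,405,-24,0,0,0.6],
    [-176,-12,419,-24,0,0,0.6],
    [-176,-12,419,-24,0,0,0.6],
    [-176,-12,419,-24,0,0,0.6],
    [-176,-12,419,-24,0,0,0.6],
  ],
)

```text
t: 40.28
ee_pos: [0.5749, 0.1278, 0.1804]
tcp_rot: [-66.0, 89.9, 28.2]
force: [-0.4, -0.5, -1.0]
gripper_width: 0.0602
```

```bash
python3 - <<'E'
from h import *
show(); snap('wrist','w18')
a=cv2.imread('pics/w18.png')[100:220,230:420]; cv2.imwrite('pics/w18z.png',cv2.resize(a,None,fx=4,fy=4,interpolation=cv2.INTER_CUBIC))
print(row([.5755,.1282,.0885],94.3))
E
```

```text
t40.27 p [0.5749 0.1278 0.1804] jawdir 94.22 x [ 0.001  0.001 -1.   ] w 0.0602 F [-0.4 -0.5 -1. ] j [ 10.3  14.3 113.5   0.   52.2 -84. ]
[92.0, -0.4, 0.2, -0.1, 0.0, 0.1]
```

View pics/w18z.png

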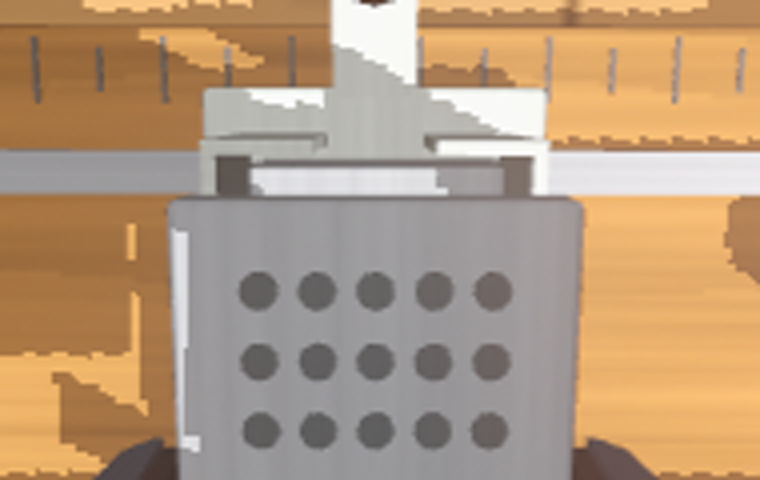

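```bash
python3 - <<'E'
from h import *
d=load('w18'); u=np.array([np.cos(np.radians(4.3)),np.sin(np.radians(4.3)),0])
f=lambda x,y:(230+x/4-.4,100+y/4-.4)
p=onz(d,*f(375,200),.1884); print(p+u*.055); p=onz(d,*f(375,141),.112); print(p+u*.061)
E
```

```text
[0.57526814 0.12778286 0.1884    ]
[0.57513496 0.12785695 0.112     ]
```

Emit:
apply_moves(
  moves=[
    [20,0,0.1,0,0,0,0.6],
    [40,0,0.1,0,0,0,0.6],
    [55,0,0.1,0,0,0,0.6],
    [70,0,0.1,0,0,0,0.6],
    [82,0,0.1,0,0,0,0.6],
    [89,0,0.1,0,0,0,0.6],
    [91,0,0.1,0,0,0,0.6],
    [91,0,0.1,0,0,0,0.6],
  ],
)

```text
t: 41.32
ee_pos: [0.5754, 0.1281, 0.0897]
tcp_rot: [-71.1, 89.9, 23.2]
force: [-0.8, -0.2, -0.0]
gripper_width: 0.0598
```

Emit:
apply_moves(
  moves=[
    [1,0,0,0,0,0,0.6],
    [1.5,0,0,0,0,0,0.6],
    [1.5,0,0,0,0,0,0.6],
    [1.5,0,0,0,0,0,0.3],
    [1.5,0,0,0,0,0,0.1],
    [1.5,0,0,0,0,0,0.1],
    [1.5,0,0,0,0,0,0],
    [-40,0,0,0,0,0,0],
    [-80,0,0,0,0,0,0],
    [-110,0,0,0,0,0,0],
    [-130,0,0,0,0,0,0],
    [-130,0,0,0,0,0,0],
  ],
)

```text
t: 42.82
ee_pos: [0.5757, 0.1281, 0.2206]
tcp_rot: [-78.0, 89.8, 16.2]
force: [-0.9, -0.0, -0.6]
gripper_width: 0.0914
```

```bash
python3 - <<'E'
from h import *
show(); snap('wrist','w19')
a=cv2.imread('pics/w19.png')[90:250,250:400]; cv2.imwrite('pics/w19z.png',cv2.resize(a,None,fx=3.5,fy=3.5,interpolation=cv2.INTER_CUBIC))
print(row([.587,-.124,.15],98.7))
E
```

```text
t42.83 p [0.5757 0.1281 0.2206] jawdir 94.23 x [ 0.004  0.001 -1.   ] w 0.0914 F [-0.9 -0.  -0.6] j [ 10.3  11.3 112.3   0.   56.2 -84. ]
[69.2, 6.8, -252.2, -4.5, 0.0, 0.1]
```

View pics/w19.png

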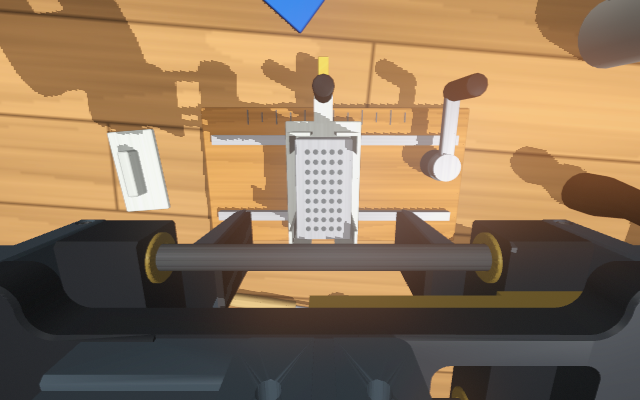

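View pics/w19z.png

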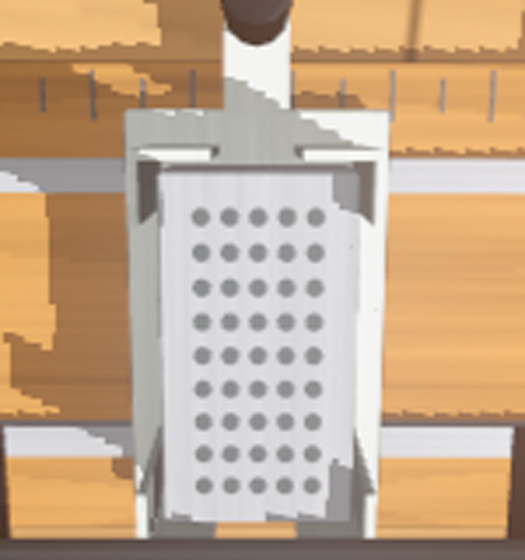

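Plate b sits flat between the corners. Now the lid.

Emit:
apply_moves(
  moves=[
    [0,1,-50,-1,0,0,0],
    [0,2,-110,-2,0,0,0],
    [20,4,-170,-3,0,0,0],
    [50,6,-220,-4,0,0,0],
    [69,7,-252,-4.5,0,0,0],
    [69,7,-252,-4.5,0,0,0],
    [69,7,-252,-4.5,0,0,0],
    [69,7,-252,-4.5,0,0,0],
  ],
)

```text
t: 43.88
ee_pos: [0.5869, -0.123, 0.1504]
tcp_rot: [-79.0, 89.9, 19.8]
force: [0.6, -0.4, 0.8]
gripper_width: 0.0913
```

```bash
python3 - <<'E'
from h import *
show(); snap('wrist','w20')
a=cv2.imread('pics/w20.png')[100:250,260:420]; cv2.imwrite('pics/w20z.png',cv2.resize(a,None,fx=4,fy=4,interpolation=cv2.INTER_CUBIC))
E
```

```text
t43.88 p [ 0.5869 -0.123   0.1504] jawdir 98.79 x [ 0.002  0.001 -1.   ] w 0.0913 F [ 0.6 -0.4  0.8] j [-1.410e+01  1.760e+01  1.129e+02  1.000e-01  4.940e+01 -1.129e+02]
```

View pics/w20z.png

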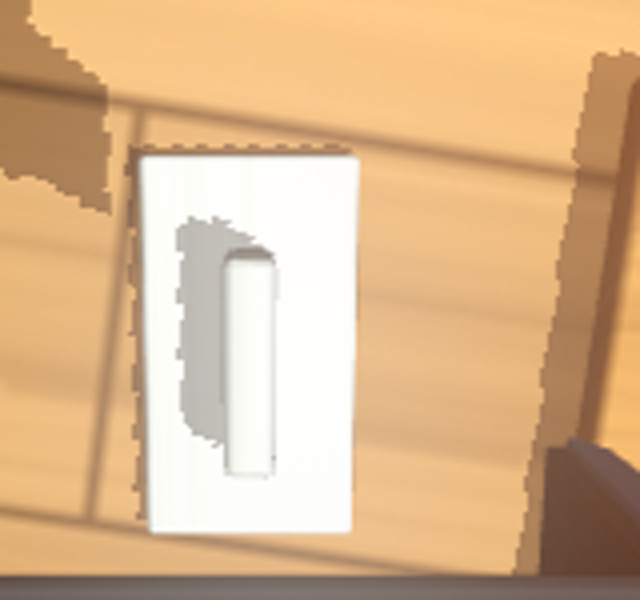

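```bash
python3 - <<'E'
from m import *
d=load('w20'); q=lambda x,y,z: onz(d,260+x/4-.4,100+y/4-.4,z)[:2]
r=rect([q(*p,.008) for p in [(139,156),(359,156),(352,533),(149,533)]]); print(r)
print(rect([q(*p,.031) for p in [(225,262),(275,262),(273,476),(227,476)]]))
print(row([*(r[0]),.011],r[2]+90))
E
```

```text
(array([ 0.5867, -0.1245]), array([ 59.5, 108.6,  59.7, 108.6]), np.float64(8.94))
(array([ 0.5869, -0.1243]), array([12.8, 57.7, 12.4, 57.7]), np.float64(8.72))
[139.6, 0.9, -1.5, -0.1, 0.0, 0.1]
```

Emit:
apply_moves(
  moves=[
    [40,1,-1.5,0,0,0,0],
    [80,1,-1.5,0,0,0,0],
    [115,1,-1.5,0,0,0,0],
    [130,1,-1.5,0,0,0,0],
    [138,1,-1.5,0,0,0,0],
    [138,1,-1.5,0,0,0,0.4],
    [138,1,-1.5,0,0,0,0.8],
    [138,1,-1.5,0,0,0,1],
    [138,1,-1.5,0,0,0,1],
    [138,1,-1.5,0,0,0,1],
    [138,1,-1.5,0,0,0,1],
    [138,1,-1.5,0,0,0,1],
    [138,1,-1.5,0,0,0,1],
    [138,1,-1.5,0,0,0,1],
    [138,1,-1.5,0,0,0,1],
    [138,1,-1.5,0,0,0,1],
    [138,1,-1.5,0,0,0,1],
  ],
)

```text
t: 46.05
ee_pos: [0.5865, -0.1245, 0.0125]
tcp_rot: [-82.0, 89.9, 16.8]
force: [-0.4, 0.9, -0.4]
gripper_width: 0.0141
```

```bash
python3 - <<'E'
from h import *
show()
print(row([.5753,.1280,.19],94.3))
E
```

```text
t46.05 p [ 0.5865 -0.1245  0.0125] jawdir 98.79 x [ 0.002  0.001 -1.   ] w 0.0141 F [-0.4  0.9 -0.4] j [-1.420e+01  3.020e+01  1.138e+02  1.000e-01  3.590e+01 -1.131e+02]
[-177.4, -27.9, 251.3, 4.5, 0.0, 0.1]
```

Emit:
apply_moves(
  moves=[
    [-50,0,0,0,0,0,1],
    [-100,0,0,0,0,0,1],
    [-150,-4,40,1,0,0,1],
    [-177,-10,90,2,0,0,1],
    [-177,-16,145,3,0,0,1],
    [-177,-22,200,4,0,0,1],
    [-177,-26,235,4.5,0,0,1],
    [-177,-28,251,4.5,0,0,1],
    [-177,-28,251,4.5,0,0,1],
    [-177,-28,251,4.5,0,0,1],
    [-177,-28,251,4.5,0,0,1],
  ],
)

```text
t: 47.42
ee_pos: [0.5755, 0.1267, 0.1896]
tcp_rot: [-78.8, 89.9, 15.4]
force: [0.6, -0.6, -1.4]
gripper_width: 0.014
```

```bash
python3 - <<'E'
from h import *
show(); snap('wrist','w21')
a=cv2.imread('pics/w21.png')[100:220,230:420]; cv2.imwrite('pics/w21z.png',cv2.resize(a,None,fx=4,fy=4,interpolation=cv2.INTER_CUBIC))
E
```

```text
t47.42 p [0.5755 0.1267 0.1896] jawdir 94.23 x [ 0.002  0.001 -1.   ] w 0.0140 F [ 0.6 -0.6 -1.4] j [ 10.1  13.6 113.2   0.   53.1 -84.1]
```

View pics/w21z.png

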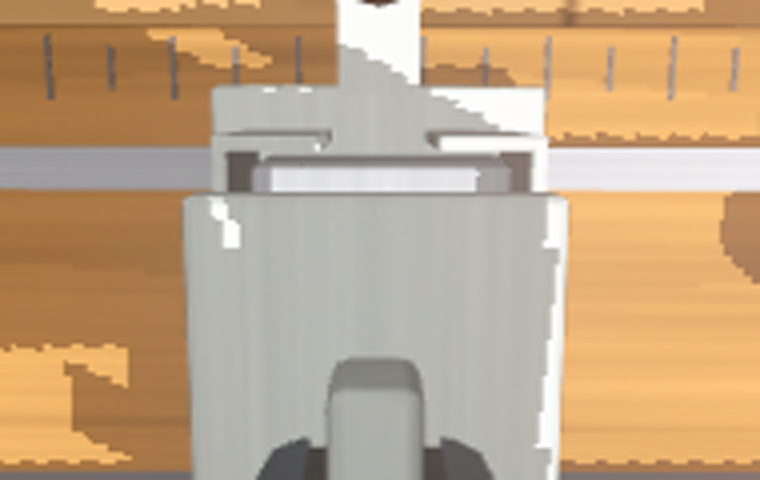

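```bash
python3 - <<'E'
from h import *
d=load('w21'); u=np.array([np.cos(np.radians(4.3)),np.sin(np.radians(4.3)),0])
f=lambda x,y:(230+x/4-.4,100+y/4-.4)
p=onz(d,*f(376,196),.1851); print(p+u*.055); p=onz(d,*f(379.5,138),.112); print(p+u*.061)
print(np.linalg.norm(onz(d,*f(184,196),.1851)-onz(d,*f(568,196),.1851)),row([.5753,.1280,.1085],94.3))
E
```

```text
[0.57621096 0.12691541 0.1851    ]
[0.57535737 0.12773703 0.112     ]
0.05863573497447332 [81.1, 0.3, 1.2, -0.1, 0.0, 0.1]
```

Emit:
apply_moves(
  moves=[
    [20,0.6,1,0,0,0,1],
    [40,0.6,1,0,0,0,1],
    [55,0.6,1,0,0,0,1],
    [68,0.6,1,0,0,0,1],
    [76,0.6,1,0,0,0,1],
    [79.5,0.6,1,0,0,0,1],
    [79.5,0.6,1,0,0,0,1],
  ],
)

```text
t: 48.35
ee_pos: [0.5752, 0.1279, 0.1102]
tcp_rot: [-78.9, 89.9, 15.4]
force: [-0.6, 0.0, -0.7]
gripper_width: 0.0137
```

Emit:
apply_moves(
  moves=[
    [1,0,0,0,0,0,1],
    [1.5,0,0,0,0,0,1],
    [1.5,0,0,0,0,0,1],
    [1.5,0,0,0,0,0,0.8],
    [1.5,0,0,0,0,0,0.6],
    [1.5,0,0,0,0,0,0.4],
    [1.5,0,0,0,0,0,0.4],
    [1.5,0,0,0,0,0,0.4],
    [-30,0,0,0,0,0,0.4],
    [-70,0,0,0,0,0,0.2],
    [-110,0,0,0,0,0,0],
    [-140,0,0,0,0,0,0],
    [-140,0,0,0,0,0,0],
  ],
)

```text
t: 49.98
ee_pos: [0.576, 0.128, 0.2527]
tcp_rot: [-82.1, 89.6, 12.1]
force: [-0.5, 0.0, -0.2]
gripper_width: 0.0902
```

```bash
python3 - <<'E'
from h import *
show(); snap('wrist','w22');snap('side','s22')
a=cv2.imread('pics/w22.png')[60:250,250:500]; cv2.imwrite('pics/w22z.png',cv2.resize(a,None,fx=3,fy=3,interpolation=cv2.INTER_CUBIC))
a=cv2.imread('pics/s22.png')[120:240,260:420]; cv2.imwrite('pics/s22z.png',cv2.resize(a,None,fx=4,fy=4,interpolation=cv2.INTER_CUBIC))
E
```

```text
t49.98 p [0.576  0.128  0.2527] jawdir 94.23 x [ 0.006  0.001 -1.   ] w 0.0902 F [-0.5  0.  -0.2] j [ 10.3   9.1 111.2   0.   59.3 -84. ]
```

View pics/w22z.png

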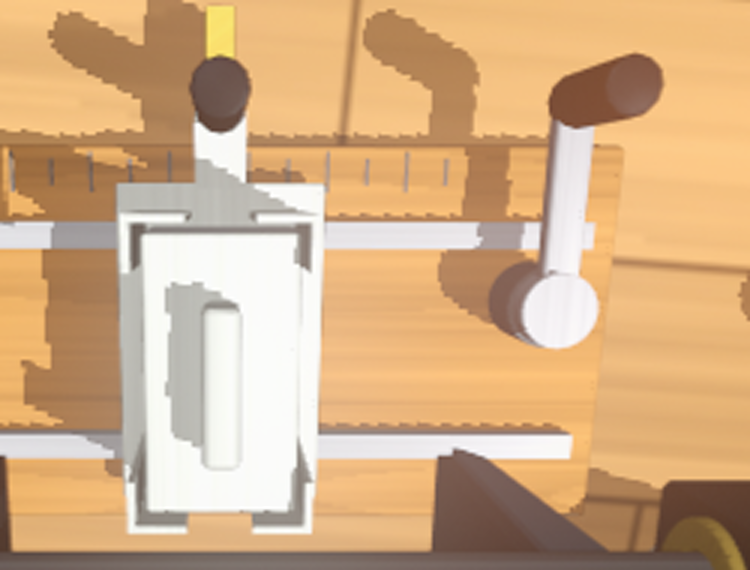

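View pics/s22z.png

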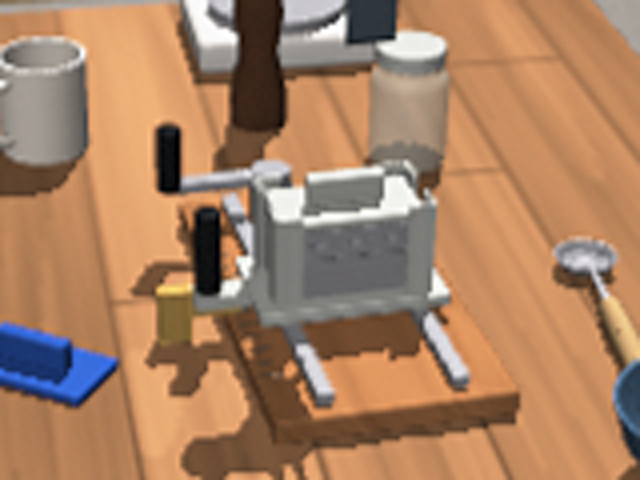

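```bash
python3 - <<'E'
from m import *
d=load('w22'); q=lambda x,y,z: onz(d,250+x/3-.4,60+y/3-.4,z)[:2]
print(rect([q(*p,.104) for p in [(142,233),(300,231),(296,510),(146,512)]]))
print('nest',rect([q(*p,.112) for p in [(119,212),(324,212),(312,532),(129,533)]]))
print('knob',q(220,90,.108),'clip',q(220.5,20,.045),'lev',q(633,82,.108),'piv',q(560,312,.07))
snap('top','t22')
E
```

```text
(array([0.5748, 0.1279]), array([ 58. , 108.9,  59.8, 109. ]), np.float64(4.22))
nest (array([0.5741, 0.1279]), array([ 73. , 121.9,  71.6, 122.3]), np.float64(4.04))
knob [0.47207664 0.11999631] clip [0.43790843 0.11768447] lev [0.45885358 0.26313477] piv [0.54393955 0.26712522]
```

View pics/t22.png

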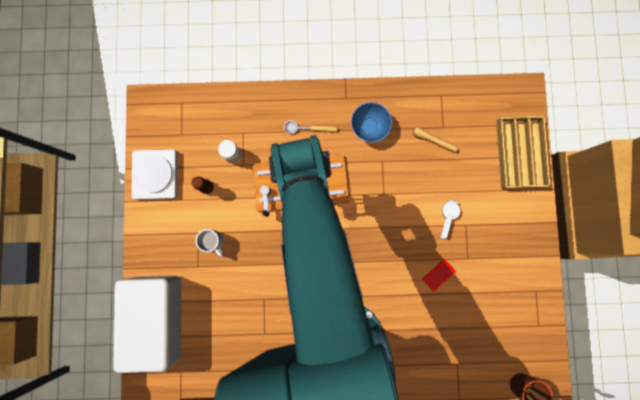

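```bash
python3 - <<'E'
from h import *
show(); print(ctrl.job_done())
E
```

```text
t50.12 p [0.5743 0.1277 0.2492] jawdir 94.23 x [ 0.001  0.    -1.   ] w 0.0915 F [ 0.4 -0.4 -1.2] j [ 10.3   9.3 111.3   0.   59.3 -84. ]
the job is handed in; nothing more can be done
None
```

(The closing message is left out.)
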